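Seat a bearing block and hold the alignment rod through both bushings

ROBOT

A 6-joint arm with a two-finger parallel gripper is mounted at the origin on a cart in front of the work surface, level with it; the furniture and walls round the work are solid. World frame = base frame: x ahead of the robot, y to its left, z up, the work surface at z = 0. Lengths are in m, angles in degrees, forces in N, time in s.
With the tool pointing down it reaches from about 0.375 to 0.9 m from the base axis. Payload 3.1 kg.
Tool frame: the origin (TCP) lies midway between the tips of the shut fingers; the grasp point (between the pads) lies 19 mm behind it; x points along the fingers, z is the direction in which the jaws open and shut, and the axes are right-handed (so a half turn about x gives the same grasp; the last joint's range is limited). The gripper opens to 87 mm and grips with 3 to 60 N. Pads are 19 mm wide; open, the fingers measure 117 mm over their backs; the gripper's body (75 mm by 190 mm) begins 51 mm behind the grasp point.
Start: joints at [-10.227, 30.224, 82.088, -0, 67.689, -10.227], TCP at [0.625, 0, 0.223] pointing down, gripper open.
Joint ranges: [-176.69, 176.69], [-43.24, 126.21], [12.49, 139.97], [-82, 262], [0, 151.66], [-163.58, 163.58]. Speed limits (degrees/s): [159.86, 159.86, 180, 180, 180, 180].

INTERFACE

Orientations are given as a 3x3 rotation matrix whose columns are the frame's x, y, z axes.
In Python, from rig import * gives the robot as it stands.
- The arm moves only by the tool play_rows, never from a script. Its argument "rows" is a list that holds one entry, the list of rows, each a list of 7 numbers: the shift along the tool's x, y, z in m, then the turn, a rotation vector about the tool's x, y, z in degrees, then the finger opening in m, from 0 to 0.087. A call has 1 to 12 rows; each row is the pose to reach, as a shift and turn from the pose commanded when the call began, along the tool's axes at that moment; what a row does not reach only later rows make up. A row lasts 1/10 s, in which the tool goes at most 50 mm and 8.59 degrees, less where a joint would pass 70% of its speed; a pose out of reach is approached as far as the arm can. A call with a gripper value outside its range is refused whole. The fingers move at their own pace and stop on an object; the grip force is fixed at half the most. Time passes only in rows, so rows that repeat a pose let the fingers close. It gives the time, the measured TCP pose, the force and the opening at its end, in the units of the state.
- read_state(): the state, without advancing time (a new reading comes with each control period).
- capture(name): name is "side" or "top" or "wrist"; returns a dict with "pixels" (480x640x3 uint8, red, green, blue), "intrinsics" (3x3 intrinsics, pixels), "rvec" (rotation vector, rad) and "tvec" (3), from world to camera coordinates, as OpenCV has them. Camera axes: x right, y down, z forward; pixel columns grow to the right and rows downward; lengths in m; the calibration is good to about 2 mm. A picture is of the moment at which its call begins. There is no depth.
- hand_in(): hands the job in, once; it reports no verdict.
Trained networks look in the newest picture that a camera, given by its name, has taken for a name from the list of things; names that differ only in an ending like _2 or _b are one class to them, and where a whole thing is asked for, a point or a joint stands for the part that bears it (a point fixed in the world has none). Each returns a list of dicts, best first, with "p" (0 to 1); they miss things now and then, are a little off and sometimes report something else, mostly with a low value. They report only what shows in the picture. A call takes as long as a camera call. They do not tell look-alikes from the thing itself.
- trace(camera, target): "mask" (480x640 bool, what is visible of it) and "at" ([column, row] in pixels, amid what is visible of it).
The state is a dict: "time_s": time; "joint_positions": joint angles; "qvel": joint speeds; "tau": joint torques, N m; "position": TCP position; "tcp_rot": TCP orientation; "force": force on the tool from outside, world axes, zero at the start; "moment": the same for the moment, N m; "opening": opening from 0.0 (shut) to 1.0 (fully open).
Only numpy, scipy, OpenCV 4.12 (cv2) and the standard library are available. Lean on these libraries where they do the work, as an engineer would, in place of code of your own. Each camera call takes 0.05 s, during which the arm holds its last target.

TASK

The loose aluminium bearing block must be lined up with its fixed twin before it is screwed down: set it (do not drop it) into the matching pocket of the plywood jig, flat on the pocket floor with its bore in line with the fixed block's, and let go of it. Then lift the blue-handled steel rod off its wooden rest and thread it through the fixed block first and on through the loose one, from the open end of the jig beside the fixed block, until the tip stands about 20 mm out of the far side. Finish while still gripping the rod there, motionless and not forced against the bores, with the block seated, and do not push the tape measure, nail tin or masking tape about.

Things in the scene. Friction and masses are not known exactly. Their poses are not given: they have to be found in the camera images.
- jig: Fixed plywood base 110 (x) x 200 (y) x 30 mm; aluminium bearing block fixed on its -y half, pocket in its +y half. Origin: centre of underside, on the worktop; z up. Bore axis along its y, at x = 0, 68 mm above the worktop; the rod enters at the -y end, towards +y. Fixed block: same shape as the loose one, faces at y = -68 and -32 mm, top 90 mm above the worktop
- jig_pocket (a point): Centre of the floor of the pocket, 20 mm above the worktop, 10 mm below the plywood's top face. The pocket is 67 (jig x) x 39 (jig y) mm with 3 mm chamfered edges. Axes as the jig's
- jig_entry (a point): Point on the bore axis where the rod enters: centre of the -y face of the fixed block, 68 mm above the worktop. Axes as the jig's. The bores are 17 mm in diameter with mouths chamfered out to 25 mm
- jig_exit (a point): Point on the bore axis where the rod comes out: centre of the far (+y) face of the loose block once it is seated, 136 mm in +y from jig_entry. Axes as the jig's
- bearing_block: Loose aluminium block, 0.25 kg, standing: foot 64 (x) x 36 (y) x 12 mm, plain body above it 40 (x) x 36 (y) mm, 70 mm high in all. Origin: centre of underside, z up. A 17 mm bore along its y, 48 mm above the underside, mouths chamfered to 25 mm. Same after a half turn; either way round is right. Grasp the flat x faces (40 mm apart) above the foot
- rod: Rod, 0.12 kg, heaviest in the handle, lying level in its rest: steel shaft 12 mm in diameter from the origin along its +y, 182 mm to the tip (last 6 mm tapered); blue handle 22 (x) x 50 (y) x 26 (z) mm from the origin to y = -50 mm. Origin on the axis at the handle's front face; z up. In the rest the axis is 34 mm above the worktop
- rod_handle (a point): Centre of the blue handle, on the rod's axis, 25 mm behind the rod's origin; grasp here across the 22 mm width (the rod's x). Axes as the rod's
- rod_tip (a point): Tip of the rod, on its axis, 182 mm in +y from the rod's origin. Axes as the rod's
- rod_rest: Dark wooden rest, fixed: foot 50 x 190 x 10 mm, a 16 mm wide post under the handle up to 21 mm, two forks open at the top (18 mm gap, up to 37 mm) that carry the shaft. Lift the rod straight up 15 mm or more to clear them. Origin on the worktop under the rod's origin; y along the rod
- tape_measure: Yellow and black tape measure, 64 x 89 x 33 mm, loose bystander; origin at the centre of its underside
- nail_tin: Clear tin of nails with a dark red lid, 73 mm across, 60 mm high, loose bystander; origin at the centre of its underside
- masking_tape: Roll of beige masking tape lying flat, 90 mm across, 25 mm high, loose bystander; origin at the centre of its underside
Things that resemble listed ones, but are neither listed nor needed, are in the scene too. Of the things that look like the bearing_block, the smaller one is meant.

How it is judged:
By the outcome, as a careful person would: the job done as asked, in the order asked, and still so for the second after the job is handed in, while the arm keeps its last pose, push and grip.
It also fails if it takes over 70 s, if anything falls off the work surface, if the arm or the gripper's body presses on something with over 40 N, if the wrist force passes 120 N, or if a joint passes its speed limit or range.

## Working session

There is one attempt and no reset: what is moved stays moved. The work goes in short steps, Python scripts to look and compute and a tool call to move; the robot and the scene stay as the last step left them, time stands still between calls to the robot, and variables do not carry over. Pictures are saved under pics/ and viewed, and the job is handed in when it is done.

Besides the shell and the picture viewer there is one more tool, called in YAML: its name, and indented under it one key for each argument. play_rows: Moves the arm, as the interface text tells. Its arguments: {"type":"object","properties":{"rows":{"type":"array"}},"required":["rows"]}

```bash
mkdir -p pics; ls
cat > h.py <<'E'
from rig import *
import numpy as np, cv2
def snap(n,fn=None):
    c=capture(n)
    if fn: cv2.imwrite('pics/'+fn,cv2.cvtColor(c['pixels'],cv2.COLOR_RGB2BGR))
    return c
def cam(c):
    R=cv2.Rodrigues(np.array(c['rvec'],float))[0]; t=np.array(c['tvec'],float).reshape(3)
    return R,t,np.array(c['intrinsics'],float)
def ray(c,px,z):
    R,t,K=cam(c); o=-R.T@t; d=R.T@np.linalg.inv(K)@np.array([px[0],px[1],1.0])
    return o+d*(z-o[2])/d[2]
def proj(c,P):
    R,t,K=cam(c); q=(R@np.atleast_2d(P).T).T+t; q=q@K.T; return q[:,:2]/q[:,2:]
E
python3 - <<'E'
from h import *
for n in ('top','side','wrist'):
    c=snap(n,n+'0.png'); R,t,K=cam(c); print(n,(-R.T@t).round(3),K[0,0],R[2].round(2))
    for k in ('jig','bearing_block','rod','rod_rest','tape_measure','nail_tin','masking_tape'):
        for r in trace(n,k)[:4]: print(k,round(r['p'],2),np.round(r['at']),r['mask'].sum(), ray(c,r['at'],0.03).round(3))
s=read_state();print(s)
E
```

```text
pics
top [0.347 0.004 1.758] 607.2963728857444 [ 0.14 -0.   -0.99]
jig 0.88 [274. 260.] 619 [0.537 0.142 0.03 ]
bearing_block 0.87 [366. 230.] 634 [ 0.633 -0.118  0.03 ]
bearing_block 0.58 [199. 274.] 335 [0.491 0.355 0.03 ]
rod 0.92 [437. 288.] 462 [ 0.47  -0.323  0.03 ]
rod_rest 0.8 [430. 294.] 825 [ 0.455 -0.306  0.03 ]
tape_measure 0.85 [168. 227.] 470 [0.624 0.452 0.03 ]
nail_tin 0.63 [220. 215.] 566 [0.664 0.303 0.03 ]
masking_tape 0.66 [473. 228.] 591 [ 0.647 -0.429  0.03 ]
side [0.494 1.084 0.923] 464.3951942305806 [ 0.05 -0.79 -0.61]
jig 0.96 [328. 272.] 2085 [0.53  0.095 0.03 ]
bearing_block 0.69 [298. 221.] 609 [ 0.636 -0.148  0.03 ]
bearing_block 0.6 [336. 348.] 714 [0.501 0.369 0.03 ]
rod 0.54 [346. 189.] 135 [ 0.48  -0.348  0.03 ]
rod_rest 0.73 [348. 202.] 278 [ 0.472 -0.27   0.03 ]
rod_rest 0.48 [326. 269.] 2153 [0.536 0.084 0.03 ]
tape_measure 0.65 [279. 382.] 837 [0.625 0.468 0.03 ]
tape_measure 0.26 [351. 203.] 314 [ 0.463 -0.26   0.03 ]
masking_tape 0.66 [296. 184.] 381 [ 0.666 -0.378  0.03 ]
wrist [0.624 0.082 0.386] 337.7769497569893 [ 0.   -0.3  -0.95]
jig 0.67 
[... 237 characters left out ...]
e+01, -1.86060922e-03,
        6.76905995e+01, -1.02287731e+01]), 'qvel': array([-0.02891952, -0.00677285,  0.02004731,  0.00307895, -0.04822271,
       -0.04423982]), 'tau': array([ 8.66153732e-04, -4.40020287e+01, -1.76984918e+01,  6.36189245e-02,
        5.05079306e-02, -8.42731367e-06]), 'position': array([6.24949112e-01, 4.15333278e-05, 2.22545752e-01]), 'tcp_rot': array([[-5.75755158e-05, -5.76405446e-05,  9.99999997e-01],
       [-2.01413333e-05,  9.99999998e-01,  5.76393850e-05],
       [-9.99999998e-01, -2.01380146e-05, -5.75766766e-05]]), 'force': array([-0.86088616, -0.20415818, -0.60177082]), 'moment': array([-0.02899433, -0.01283152,  0.00201662]), 'opening': 0.9975417261762998}
```

View images.

Run:
```python
import cv2
a=cv2.imread('pics/top0.png'); cv2.imwrite('pics/top0c.png',cv2.resize(a[180:350,130:510],None,fx=2.1,fy=2.1,interpolation=cv2.INTER_CUBIC))
```

```text
(no output)
```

View pics/top0c.png

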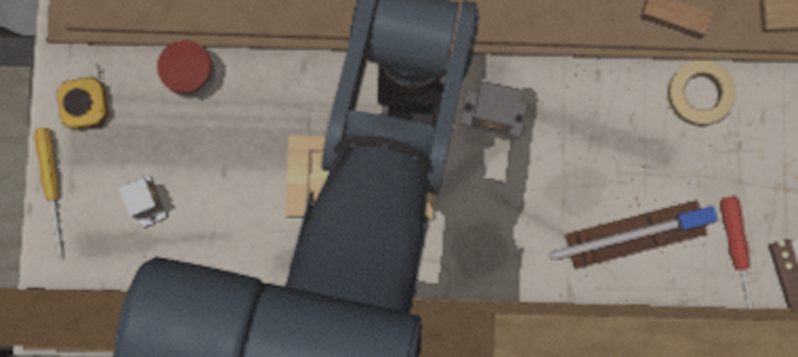

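View pics/side0.png

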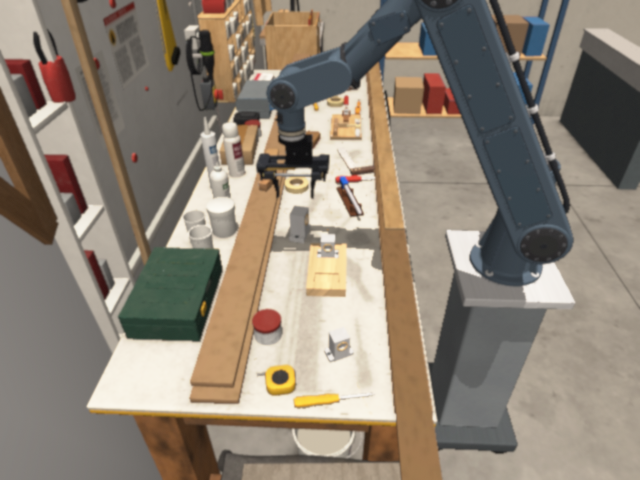

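View pics/wrist0.png

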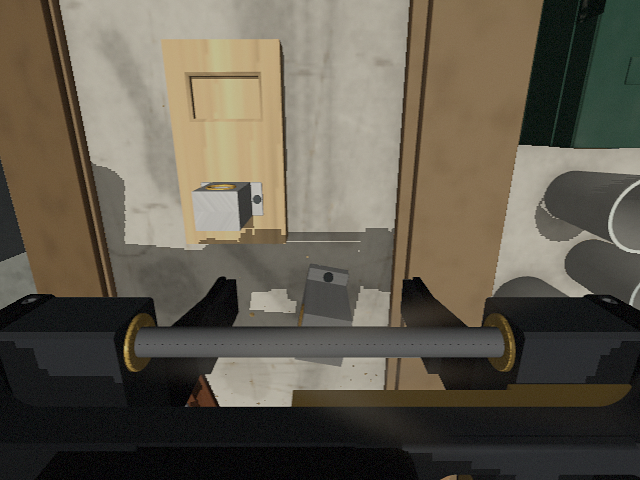

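play_rows:
  rows:
    - [[0, 0.05, -0.03, 0, 0, 0, 0.087], [0, 0.1, -0.06, 0, 0, 0, 0.087], [0, 0.13, -0.085, 0, 0, 0, 0.087], [0, 0.13, -0.085, 0, 0, 0, 0.087], [0, 0.13, -0.085, 0, 0, 0, 0.087]]

```text
time_s: 1.7
position: [0.5392, 0.1312, 0.2229]
tcp_rot: [[0.0, -0.003, 1.0], [-0.0, 1.0, 0.003], [-1.0, -0.0, 0.0]]
force: [0.1, 0.3, -0.0]
opening: 1.0
```

Run:
```python
from h import *
import pickle
s=read_state(); print(s['position'],s['time_s'],s['qvel'].round(2))
c=snap('wrist','w1.png'); pickle.dump(c,open('w1.pkl','wb'))
c=snap('top','t1.png'); pickle.dump(c,open('t1.pkl','wb'))
```

```text
[0.5392303  0.13122023 0.22286945] 1.7 [-2.5   1.06 -2.59 -0.76 -0.68 -0.31]
```

View pics/w1.png

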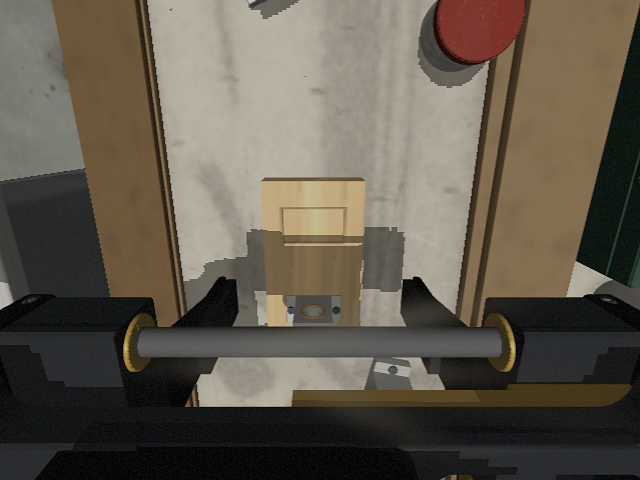

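play_rows:
  rows:
    - [[0.0, 0.05, -0.02, 0, 0, 0, 0.087], [0.02, 0.1, -0.04, 0, 0, 0, 0.087], [0.03, 0.13, -0.045, 0, 0, 0, 0.087], [0.03, 0.13, -0.045, 0, 0, 0, 0.087], [0.03, 0.13, -0.045, 0, 0, 0, 0.087], [0.03, 0.13, -0.045, 0, 0, 0, 0.087]]

```text
time_s: 2.4
position: [0.4967, 0.2587, 0.1928]
tcp_rot: [[0.001, 0.002, 1.0], [-0.0, 1.0, -0.002], [-1.0, -0.0, 0.001]]
force: [0.5, -0.9, 0.3]
opening: 0.998
```

Run:
```python
from h import *
import pickle
s=read_state(); print(s['position'],s['time_s'],s['qvel'].round(2))
c=snap('wrist','w2.png'); pickle.dump(c,open('w2.pkl','wb'))
for r in trace('wrist','bearing_block')[:4]: print(round(r['p'],2),np.round(r['at']),r['mask'].sum(), ray(c,r['at'],0.03).round(3))
c=snap('top','t2.png'); pickle.dump(c,open('t2.pkl','wb'))
a=cv2.imread('pics/t2.png'); cv2.imwrite('pics/t2c.png',cv2.resize(a[190:350,230:510],None,fx=2.8,fy=2.8,interpolation=cv2.INTER_CUBIC))
```

```text
[0.4967216  0.25867751 0.19281035] 2.4 [-0.5  -0.44  0.09  0.27  0.04  0.22]
```

View pics/w2.png

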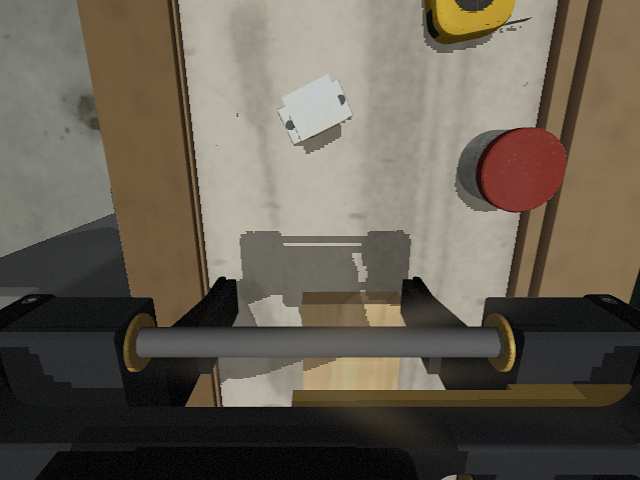

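View pics/t2c.png

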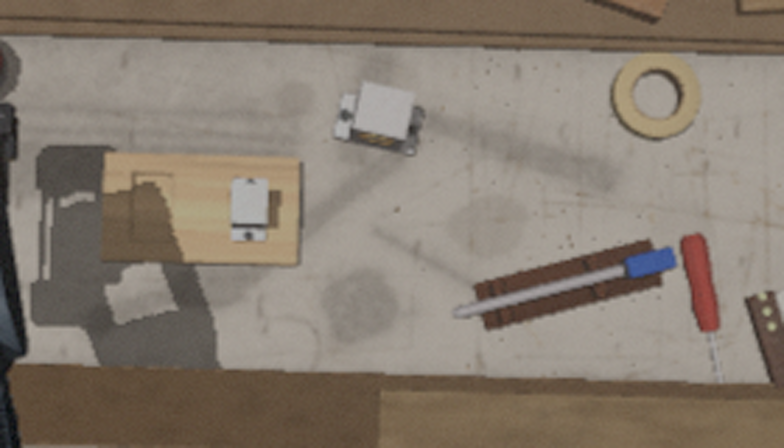

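Run:
```python
import cv2
a=cv2.imread('pics/w2.png'); cv2.imwrite('pics/w2c.png',cv2.resize(a[60:160,260:370],None,fx=6,fy=6,interpolation=cv2.INTER_CUBIC))
a=cv2.imread('pics/wrist0.png'); cv2.imwrite('pics/w0c.png',cv2.resize(a[25:255,150:310],None,fx=2.6,fy=2.6,interpolation=cv2.INTER_CUBIC)[:, :])
```

```text
(no output)
```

View pics/w2c.png

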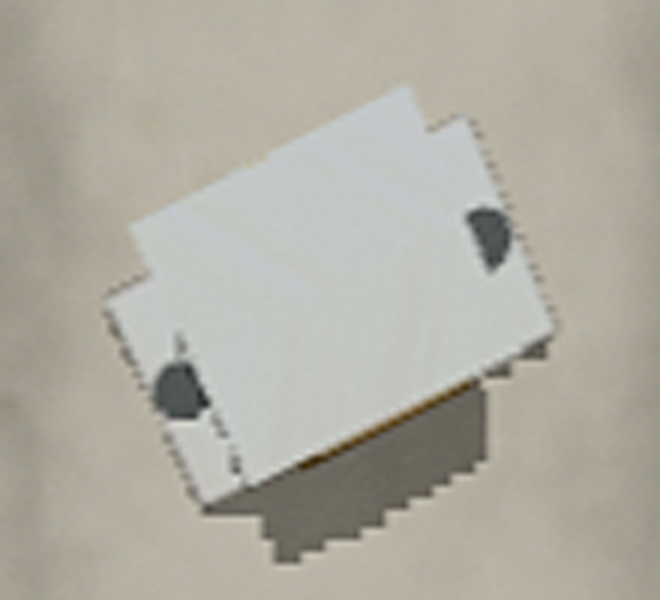

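View pics/w0c.png

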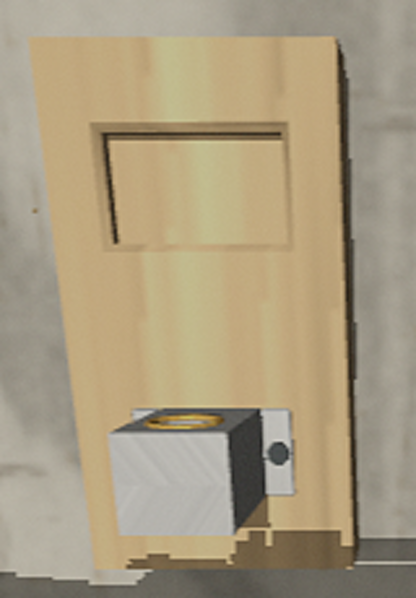

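```bash
cat >> h.py <<'E'
from scipy.optimize import least_squares
def fit(c,pts,x0):
    """pts: list of (u,v,X,Y,Z) body coords; pose x,y,yaw(rad)"""
    A=np.array(pts,float)
    def w(p):
        cs,sn=np.cos(p[2]),np.sin(p[2])
        return np.c_[p[0]+cs*A[:,2]-sn*A[:,3],p[1]+sn*A[:,2]+cs*A[:,3],A[:,4]]
    f=lambda p:(proj(c,w(p))-A[:,:2]).ravel()
    r=least_squares(f,x0,loss='soft_l1'); return r.x,f(r.x).reshape(-1,2)
def crop2px(u,s,off): return [(u[0]+.5)/s-.5+off[0],(u[1]+.5)/s-.5+off[1]]
E
python3 - <<'E'
from h import *
import pickle
c=pickle.load(open('w2.pkl','rb'))
P=[((132,226),-20,18,70),((407,85),20,18,70),((245,487),-20,-18,70),((105,298),-32,18,12),((205,508),-32,-18,6),((468,118),32,18,12),((555,330),32,-18,12)]
for sel in (P,P[:2]+P[3:4]+P[5:]):
    x,r=fit(c,[crop2px(u,6,(260,60))+[a/1e3,b/1e3,z/1e3] for u,a,b,z in sel],[.5,.36,.45])
    print(x[:2].round(4),np.degrees(x[2]),'\n',r.round(1))
E
```

```text
[0.4919 0.3587] 24.80315588541526 
 [[-0.5  0.1]
 [ 0.1  0. ]
 [ 0.6 -0. ]
 [-0.8 -0.2]
 [-0.4  0.2]
 [ 0.1 -1.2]
 [ 0.9  0.9]]
[0.492  0.3587] 24.988557423341707 
 [[-0.4  0.2]
 [ 0.2 -0. ]
 [-0.7 -0. ]
 [ 0.1 -1.2]
 [ 1.   0.8]]
```

play_rows:
  rows:
    - [[0, 0.04, -0.002, -8.3, 0, 0, 0.087], [0.02, 0.08, -0.004, -16.6, 0, 0, 0.087], [0.06, 0.1, -0.005, -24.9, 0, 0, 0.087], [0.09, 0.1, -0.005, -24.9, 0, 0, 0.087], [0.09, 0.1, -0.005, -24.9, 0, 0, 0.087], [0.09, 0.1, -0.005, -24.9, 0, 0, 0.087], [0.09, 0.1, -0.005, -24.9, 0, 0, 0.087]]

```text
time_s: 3.25
position: [0.4918, 0.3598, 0.1045]
tcp_rot: [[0.003, -0.42, 0.908], [0.002, 0.908, 0.42], [-1.0, -0.0, 0.004]]
force: [0.0, -0.1, 0.7]
opening: 1.003
```

Run:
```python
from h import *
s=read_state(); print(s['position'],s['time_s'],s['tcp_rot'].round(4), np.degrees(np.arctan2(s['tcp_rot'][1,2],s['tcp_rot'][0,2])))
c=snap('wrist','w3.png')
```

```text
[0.491796   0.35984175 0.10454075] 3.25 [[ 0.0034 -0.4196  0.9077]
 [ 0.0015  0.9077  0.4196]
 [-1.     -0.      0.0037]] 24.810629938183087
```

View pics/w3.png

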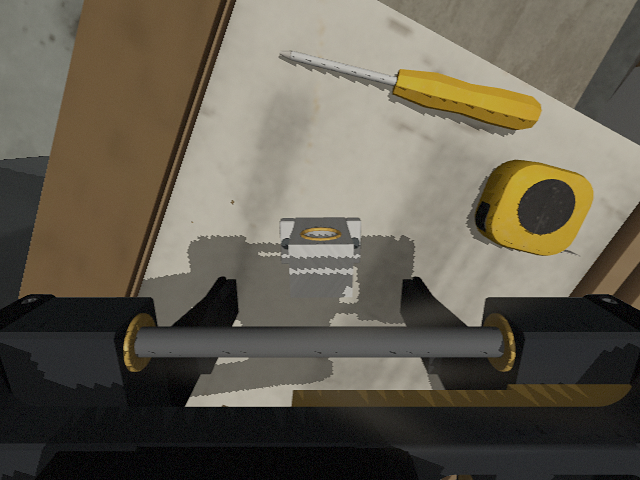

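play_rows:
  rows:
    - [[0.02, -0.001, 0, 0, 0, 0, 0.087], [0.045, -0.001, 0, 0, 0, 0, 0.087], [0.065, -0.001, 0, 0, 0, 0, 0.087], [0.074, -0.001, 0, 0, 0, 0, 0.087], [0.074, -0.001, 0, 0, 0, 0, 0.087], [0.074, -0.001, 0, 0, 0, 0, 0.02], [0.074, -0.001, 0, 0, 0, 0, 0.02], [0.074, -0.001, 0, 0, 0, 0, 0.02], [0.074, -0.001, 0, 0, 0, 0, 0.02], [0.074, -0.001, 0, 0, 0, 0, 0.02], [0.074, -0.001, 0, 0, 0, 0, 0.02]]

```text
time_s: 4.4
position: [0.4904, 0.3592, 0.0287]
tcp_rot: [[0.0, -0.421, 0.907], [0.0, 0.907, 0.421], [-1.0, -0.0, 0.0]]
force: [0.0, -0.3, -0.3]
opening: 0.542
```

play_rows:
  rows:
    - [[0, 0, 0, 0, 0, 0, 0.02], [0, 0, 0, 0, 0, 0, 0.02], [0, 0, 0, 0, 0, 0, 0.02], [0, 0, 0, 0, 0, 0, 0.02]]

```text
time_s: 4.8
position: [0.4911, 0.3594, 0.0287]
tcp_rot: [[0.001, -0.421, 0.907], [0.001, 0.907, 0.421], [-1.0, 0.0, 0.002]]
force: [2.6, 0.9, -0.2]
opening: 0.458
```

Run:
```python
import cv2
a=cv2.imread('pics/w1.png'); cv2.imwrite('pics/w1c.png',cv2.resize(a[165:335,250:380],None,fx=4.5,fy=4.5,interpolation=cv2.INTER_CUBIC)[:600])
a=cv2.imread('pics/t2.png'); cv2.imwrite('pics/t2d.png',cv2.resize(a[235:295,260:345],None,fx=8,fy=8,interpolation=cv2.INTER_CUBIC))
a=cv2.imread('pics/wrist0.png'); cv2.imwrite('pics/w0d.png',cv2.resize(a[30:135,155:295],None,fx=5.5,fy=5.5,interpolation=cv2.INTER_CUBIC))
a=cv2.imread('pics/wrist0.png'); cv2.imwrite('pics/w0e.png',cv2.resize(a[165:255,165:295],None,fx=6,fy=6,interpolation=cv2.INTER_CUBIC))
```

```text
(no output)
```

View pics/w1c.png

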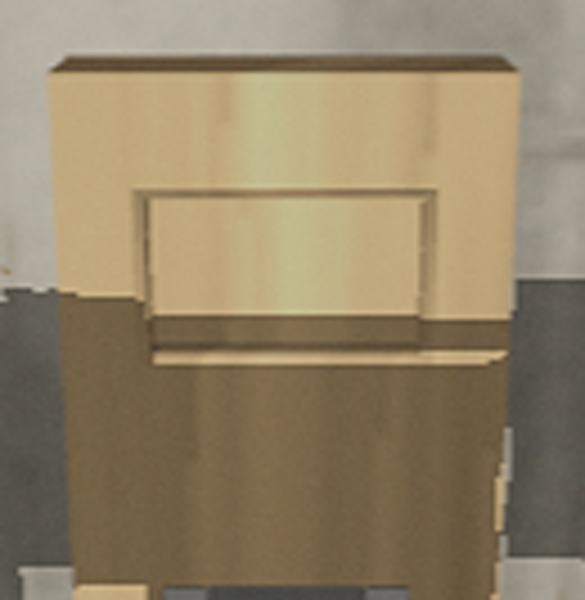

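View pics/t2d.png

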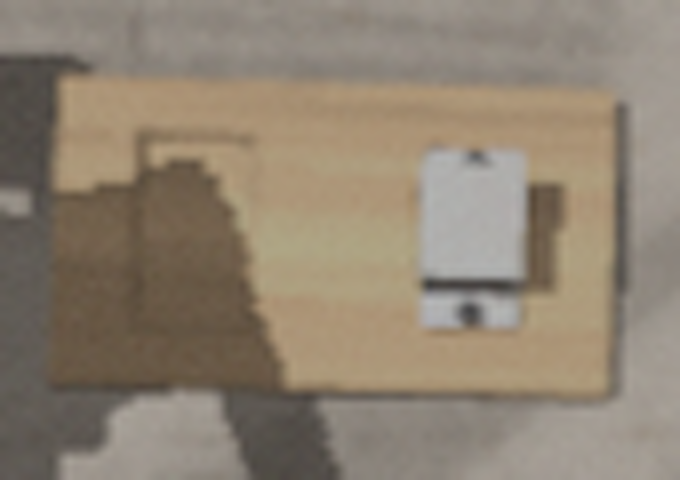

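View pics/w0d.png

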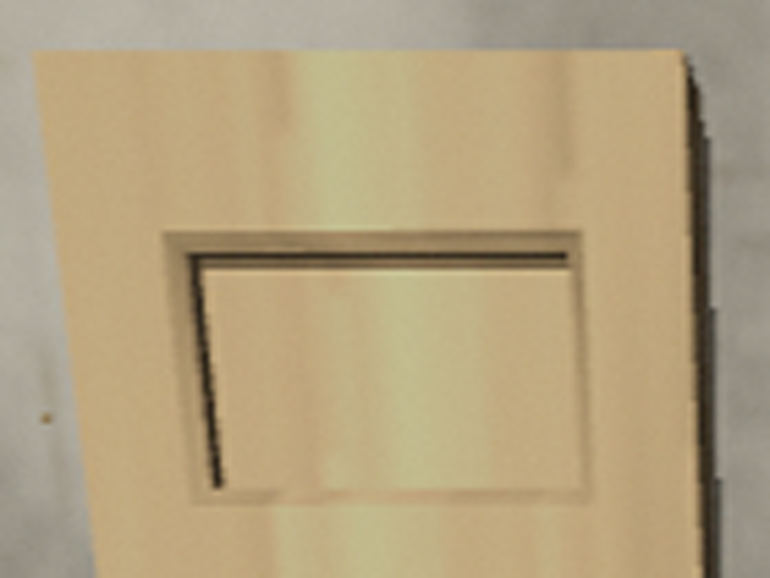

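View pics/w0e.png

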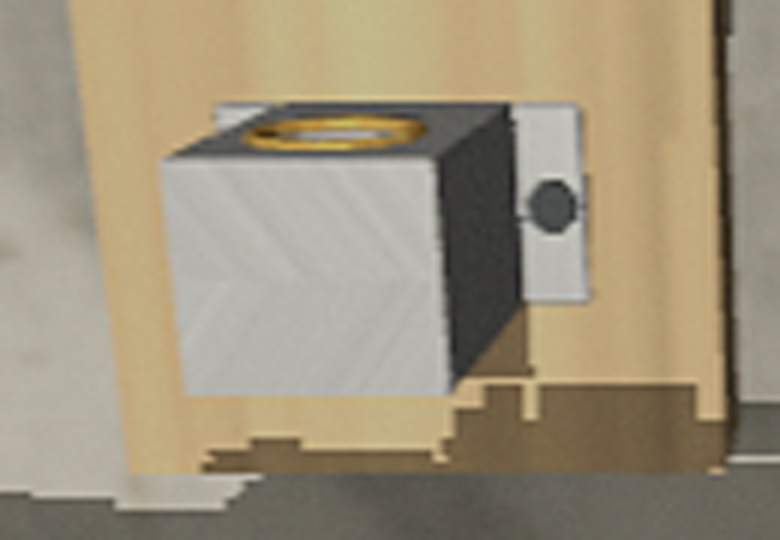

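Run:
```python
from h import *
import pickle
w1=pickle.load(open('w1.pkl','rb'));w2=pickle.load(open('w2.pkl','rb'));t2=pickle.load(open('t2.pkl','rb'))
Rt=np.array([[0.001,0.002,1],[0,1,-.002],[-1,0,.001]]);pt=np.array([0.49672,0.25868,0.19281])
R,t,K=cam(w2); C=-R.T@t
Rc=R@Rt; off=Rt.T@(C-pt); print(off)
R1,t1,_=cam(w1); print('w1 TCP from cam', -R1.T@t1-Rt@off)
R0t=np.array([[-5.8e-5,-5.8e-5,1],[0,1,5.8e-5],[-1,0,-5.8e-5]]);p0=np.array([.62495,.00004,.22255])
R0=Rc@R0t.T; C0=p0+R0t@off; t0=-R0@C0; print(C0)
w0=dict(intrinsics=K,rvec=cv2.Rodrigues(R0)[0],tvec=t0); pickle.dump(w0,open('w0.pkl','wb'))
def go(name,c,L,x0=[.53,.08,-.01]):
    pts=[]
    for s,off_,u,a,b,z in L: pts.append(crop2px(u,s,off_)+[a/1e3,b/1e3,z/1e3])
    x,r=fit(c,pts,x0); print(name,x[:2].round(4),np.degrees(x[2]).round(2)); print(r.round(1).tolist())
    cs,sn=np.cos(x[2]),np.sin(x[2]); 
    for nm,b in(('pocket',.05),('entry',-.068)): print(nm,(x[0]-sn*b).round(4),(x[1]+cs*b).round(4))
d=(5.5,(155,30)); e=(6,(165,165))
L0=[(*d,(33,51),-55,100,30),(*d,(684,51),55,100,30),(*d,(163,232),-36.5,72.5,30),(*d,(582,232),36.5,72.5,30),(*d,(195,503),-36.5,27.5,30),(*d,(590,503),36.5,27.5,30),
(*e,(130,472),-55,-100,30),(*e,(725,472),55,-100,30),(*e,(162,157),-20,-32,90),(*e,(437,157),20,-32,90),(*e,(183,393),-20,-68,90),(*e,(453,393),20,-68,90)]
go('w0',w0,L0)
f=(4.5,(250,165))
L1=[(*f,(49,70),-55,100,30),(*f,(520,70),55,100,30),(*f,(133,190),-36.5,72.5,30),(*f,(437,190),36.5,72.5,30),(*f,(152,365),-36.5,27.5,30)]
go('w1',w1,L1)
g=(8,(260,235))
L2=[(*g,(58,78),55,100,30),(*g,(616,93),55,-100,30),(*g,(50,388),-55,100,30),(*g,(608,397),-55,-100,30),(*g,(418,150),20,-32,90),(*g,(523,152),20,-68,90),(*g,(420,280),-20,-32,90),(*g,(526,280),-20,-68,90)]
go('t2',t2,L2)
```

```text
[-0.16293504  0.08184967 -0.00123518]
w1 TCP from cam [0.5390042  0.1312553  0.22286216]
[0.62371952 0.0818896  0.38548511]
w0 [0.5317 0.0647] 0.11
[[0.1, 0.0], [-0.0, -0.1], [-0.1, -0.3], [0.2, -0.4], [-0.5, 0.3], [1.1, 0.2], [-0.0, -0.1], [0.1, -0.3], [-0.3, 0.1], [-0.6, 0.1], [0.7, 0.2], [-0.3, 0.2]]
pocket 0.5316 0.1147
entry 0.5318 -0.0033
w1 [0.5327 0.0649] 0.51
[[0.0, 0.6], [0.3, 0.0], [0.1, -0.4], [0.6, -0.7], [-2.5, 0.5]]
pocket 0.5323 0.1149
entry 0.5333 -0.0031
t2 [0.5288 0.0646] 0.65
[[-0.1, 0.1], [-0.2, -0.6], [-0.2, -0.4], [0.3, -0.3], [0.4, 1.4], [0.3, 1.4], [-0.1, -0.4], [-0.3, -0.2]]
pocket 0.5282 0.1146
entry 0.5295 -0.0034
```

play_rows:
  rows:
    - [[-0.02, 0, 0, 0, 0, 0, 0.02], [-0.06, 0, 0, 0, 0, 0, 0.02], [-0.1, -0.03, -0.008, 8, 0, 0, 0.02], [-0.12, -0.075, -0.02, 16, 0, 0, 0.02], [-0.12, -0.12, -0.033, 24.7, 0, 0, 0.02], [-0.12, -0.165, -0.045, 24.7, 0, 0, 0.02], [-0.12, -0.205, -0.056, 24.7, 0, 0, 0.02], [-0.12, -0.23, -0.0635, 24.7, 0, 0, 0.02], [-0.12, -0.238, -0.0657, 24.7, 0, 0, 0.02], [-0.12, -0.238, -0.0657, 24.7, 0, 0, 0.02], [-0.12, -0.238, -0.0657, 24.7, 0, 0, 0.02], [-0.12, -0.238, -0.0657, 24.7, 0, 0, 0.02]]

```text
time_s: 6.0
position: [0.5302, 0.117, 0.1483]
tcp_rot: [[-0.001, -0.005, 1.0], [0.0, 1.0, 0.005], [-1.0, 0.0, -0.001]]
force: [-0.5, 0.3, -3.3]
opening: 0.455
```

Run:
```python
from h import *
import pickle
s=read_state(); print(s['position'],s['time_s'],s['tcp_rot'].round(4),s['force'], s['opening'])
c=snap('wrist','w4.png'); pickle.dump((c,s),open('w4.pkl','wb'))
c=snap('side','s4.png'); pickle.dump(c,open('s4.pkl','wb'))
a=cv2.imread('pics/s4.png'); cv2.imwrite('pics/s4c.png',cv2.resize(a[170:310,250:400],None,fx=4.2,fy=4.2,interpolation=cv2.INTER_CUBIC))
```

```text
[0.53021754 0.11697367 0.14825184] 6.0 [[-1.3e-03 -5.2e-03  1.0e+00]
 [ 4.0e-04  1.0e+00  5.2e-03]
 [-1.0e+00  4.0e-04 -1.3e-03]] [-0.546233    0.30978247 -3.2624734 ] 0.45532663935588424
```

View pics/w4.png

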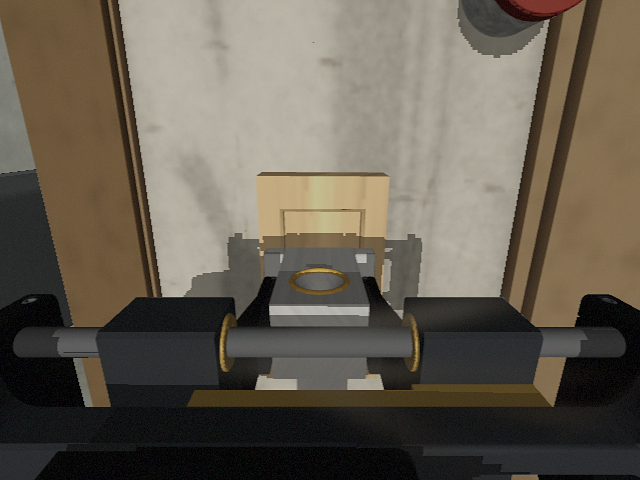

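View pics/s4c.png

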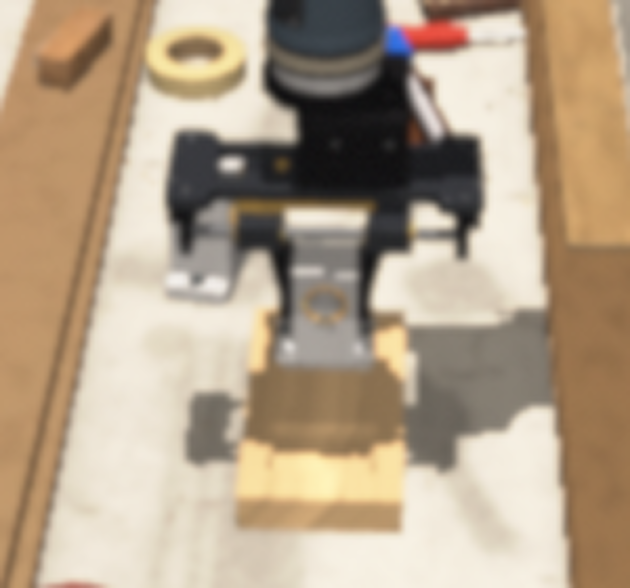

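Run:
```python
import cv2
a=cv2.imread('pics/w4.png'); cv2.imwrite('pics/w4c.png',cv2.resize(a[165:325,245:400],None,fx=5,fy=5,interpolation=cv2.INTER_CUBIC)[:600]); cv2.imwrite('pics/w4d.png',cv2.resize(a[240:330,250:390],None,fx=5.5,fy=5.5,interpolation=cv2.INTER_CUBIC))
```

```text
(no output)
```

View pics/w4c.png

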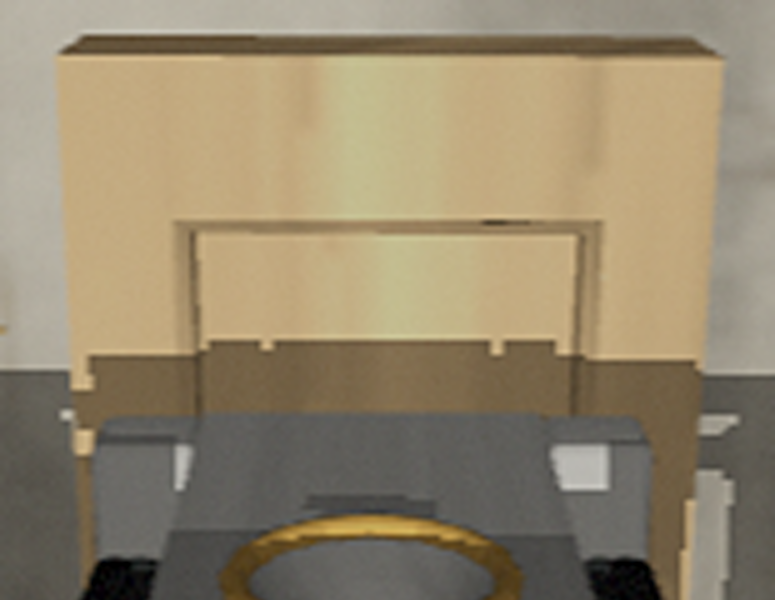

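View pics/w4d.png

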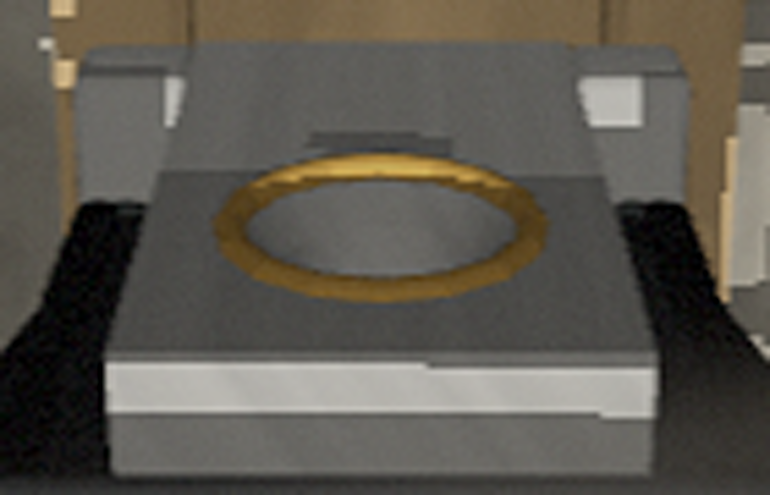

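```bash
cat >> h.py <<'E'
def fit5(c,pts,x0):
    A=np.array(pts,float)
    def w(p):
        cs,sn=np.cos(p[3]),np.sin(p[3]); Rz=np.array([[cs,-sn,0],[sn,cs,0],[0,0,1]])
        cp,sp=np.cos(p[4]),np.sin(p[4]); Rx=np.array([[1,0,0],[0,cp,-sp],[0,sp,cp]])
        return A[:,2:]@(Rz@Rx).T+p[:3]
    f=lambda p:(proj(c,w(p))-A[:,:2]).ravel()
    r=least_squares(f,x0,loss='soft_l1',x_scale=[.01,.01,.01,.1,.1]); return r.x,f(r.x).reshape(-1,2)
E
python3 - <<'E'
from h import *
import pickle
c,s=pickle.load(open('w4.pkl','rb'))
d=(5.5,(250,240))
# ring outer: extremes of 25mm circle at y=+18,z=48
L=[((83,46),-32,18,0),((685,46),32,18,0),((77,68),-32,18,12),((690,72),32,18,12),((107,355),-20,18,70),((657,355),20,18,70),((213,226),-12.5,18,48),((548,226),12.5,18,48),((378,302),0,18,60.5),((378,152),0,18,35.5)]
x,r=fit5(c,[crop2px(u,*d)+[a/1e3,b/1e3,z/1e3] for u,a,b,z in L],[.53,.115,.12,0,0])
print('block',x[:3].round(4),np.degrees(x[3:]).round(2));print(r.round(1).tolist())
x,r=fit5(c,[crop2px(u,*d)+[a/1e3,b/1e3,z/1e3] for u,a,b,z in L[:6]],[.53,.115,.12,0,0])
print('block',x[:3].round(4),np.degrees(x[3:]).round(2));print(r.round(1).tolist())
g=(5,(245,165))
J=[((58,57),-55,100,30),((722,57),55,100,30),((175,221),-36.5,72.5,30),((603,221),36.5,72.5,30)]
y,r=fit(c,[crop2px(u,*g)+[a/1e3,b/1e3,z/1e3] for u,a,b,z in J],[.53,.065,0])
print('jig',y[:2].round(4),np.degrees(y[2]).round(2));print(r.round(1).tolist())
print('pocket',y[0]-np.sin(y[2])*.05,y[1]+.05)
# pocket corner depth consistency with w0 jig
E
```

```text
block [0.5291 0.1161 0.121 ] [0.31 0.35]
[[0.5, -1.6], [-1.3, -1.5], [-1.7, 1.4], [1.0, 0.8], [-0.6, -0.0], [0.1, 0.1], [3.3, -0.0], [-3.2, 0.0], [0.5, -1.3], [0.6, 2.7]]
block [0.5292 0.1155 0.1201] [0.32 0.2 ]
[[1.0, -1.1], [-1.4, -1.0], [-1.2, 1.9], [0.9, 1.2], [0.1, -0.2], [0.1, -0.1]]
jig [0.5322 0.0644] 0.34
[[-0.3, 0.1], [0.2, 0.1], [-0.1, -0.1], [0.2, -0.0]]
pocket 0.5319222802917916 0.11444506430867374
```

play_rows:
  rows:
    - [[0.02, -0.0013, 0.0025, 0, 0, 0, 0.02], [0.045, -0.0013, 0.0025, 0, 0, 0, 0.02], [0.065, -0.0013, 0.0025, 0, 0, 0, 0.02], [0.074, -0.0013, 0.0025, 0, 0, 0, 0.02], [0.074, -0.0013, 0.0025, 0, 0, 0, 0.02], [0.074, -0.0013, 0.0025, 0, 0, 0, 0.02]]

```text
time_s: 6.7
position: [0.534, 0.1147, 0.075]
tcp_rot: [[0.001, -0.004, 1.0], [0.0, 1.0, 0.004], [-1.0, 0.0, 0.001]]
force: [-0.2, 0.1, -2.5]
opening: 0.458
```

Run:
```python
from h import *
import pickle
s=read_state(); print(s['position'],s['time_s'],s['tcp_rot'].round(4),s['force'], s['opening'])
c=snap('wrist','w5.png'); pickle.dump((c,s),open('w5.pkl','wb'))
a=cv2.imread('pics/w5.png'); cv2.imwrite('pics/w5c.png',cv2.resize(a[165:325,235:405],None,fx=4.7,fy=4.7,interpolation=cv2.INTER_CUBIC)[:600])
c=snap('side','s5.png'); pickle.dump(c,open('s5.pkl','wb'))
a=cv2.imread('pics/s5.png'); cv2.imwrite('pics/s5c.png',cv2.resize(a[210:300,280:370],None,fx=6.5,fy=6.5,interpolation=cv2.INTER_CUBIC))
```

```text
[0.53399861 0.11469314 0.07500519] 6.7 [[ 9.0e-04 -4.1e-03  1.0e+00]
 [ 0.0e+00  1.0e+00  4.1e-03]
 [-1.0e+00  0.0e+00  9.0e-04]] [-0.22094357  0.14601409 -2.53654331] 0.4581343398555364
```

View pics/w5c.png

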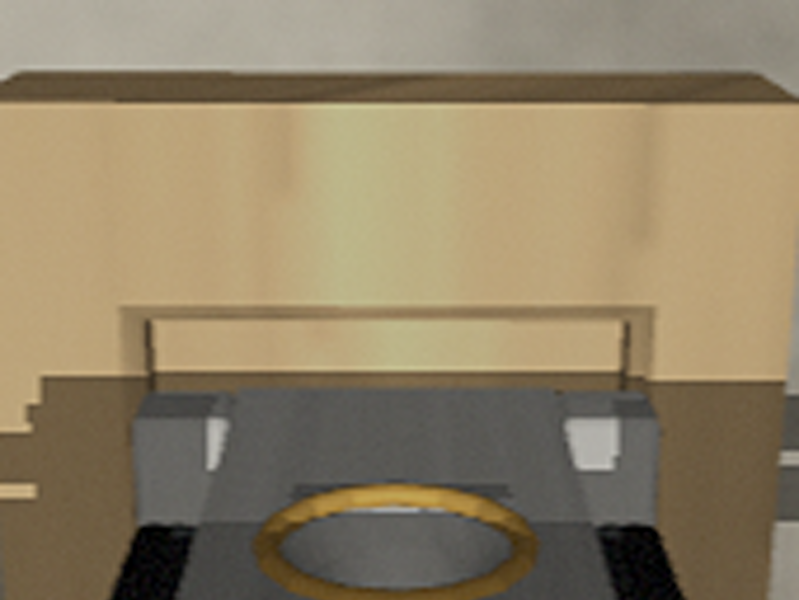

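View pics/s5c.png

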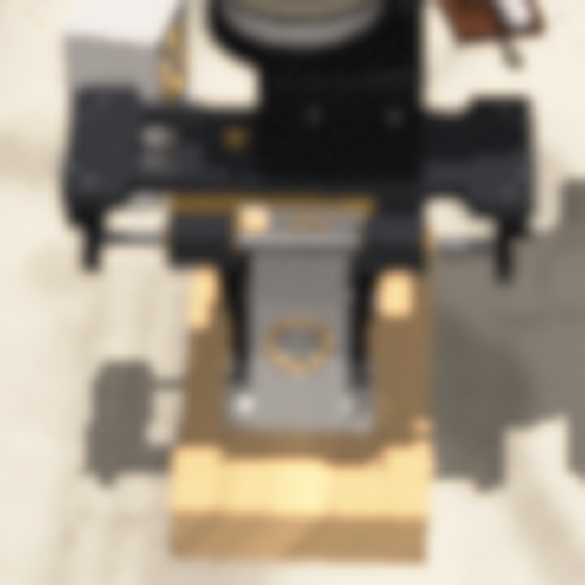

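Run:
```python
from h import *
import pickle
a=cv2.imread('pics/w5.png'); cv2.imwrite('pics/w5d.png',cv2.resize(a[240:330,250:390],None,fx=5.5,fy=5.5,interpolation=cv2.INTER_CUBIC));cv2.imwrite('pics/w5e.png',cv2.resize(a[175:250,225:410],None,fx=4.3,fy=4.3,interpolation=cv2.INTER_CUBIC))
```

```text
(no output)
```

View pics/w5d.png

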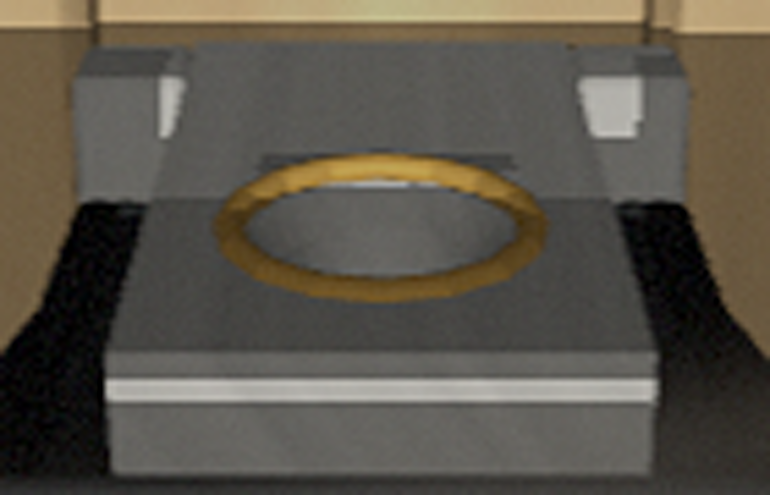

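View pics/w5e.png

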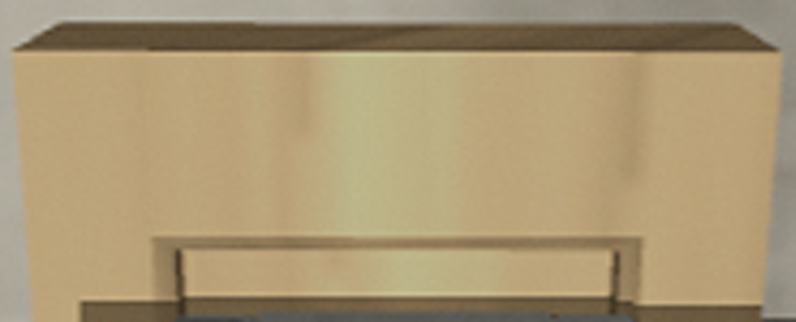

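Run:
```python
from h import *
import pickle
c,s=pickle.load(open('w5.pkl','rb'))
d=(5.5,(250,240))
L=[((84,47),-32,18,0),((682,47),32,18,0),((75,75),-32,18,12),((690,76),32,18,12),((106,352),-20,18,70),((657,352),20,18,70)]
x,r=fit5(c,[crop2px(u,*d)+[a/1e3,b/1e3,z/1e3] for u,a,b,z in L],[.53,.115,.05,0,0])
print('block',x[:3].round(4),np.degrees(x[3:]).round(2));print(r.round(1).tolist())
g=(4.3,(225,175))
J=[((13,51),-55,100,30),((781,51),55,100,30),((152,237),-36.5,72.5,30),((643,237),36.5,72.5,30)]
y,r=fit(c,[crop2px(u,*g)+[a/1e3,b/1e3,z/1e3] for u,a,b,z in J],[.53,.065,0])
print('jig',y[:2].round(4),np.degrees(y[2]).round(2));print(r.round(1).tolist())
print('pocket',y[0]-np.sin(y[2])*.05,y[1]+.05)
s5=pickle.load(open('s5.pkl','rb'))
def proj_box(x,y,yaw,pts):
    return [proj(s5,[x+a/1e3*np.cos(yaw)-b/1e3*np.sin(yaw),y+a/1e3*np.sin(yaw)+b/1e3*np.cos(yaw),z/1e3])[0] for a,b,z in pts]
print('jig far corners side', [((p-np.array([280,210]))*6.5).round() for p in proj_box(y[0],y[1],y[2],[(55,100,30),(-55,100,30)])])
print('block foot side', [((p-np.array([280,210]))*6.5).round() for p in proj_box(x[0],x[1],x[3],[(32,18,x[2]*1e3),(-32,18,x[2]*1e3)])])
```

```text
block [0.5329 0.1129 0.0471] [ 0.24 -0.28]
[[0.5, -0.7], [-1.1, -0.7], [-1.0, 1.0], [0.7, 0.8], [0.2, -0.1], [0.1, -0.1]]
jig [0.5319 0.0646] 0.27
[[-0.0, 0.1], [0.0, 0.1], [0.0, -0.1], [-0.1, -0.2]]
pocket 0.5317081535860241 0.11464851366324913
jig far corners side [array([170., 507.]), array([431., 513.])]
block foot side [array([225., 424.]), array([375., 428.])]
```

play_rows:
  rows:
    - [[0.0, 0.0013, -0.0015, 0, 0, 0, 0.02], [0.006, 0.0013, -0.0015, 0, 0, 0, 0.02], [0.012, 0.0013, -0.0015, 0, 0, 0, 0.02], [0.012, 0.0013, -0.0015, 0, 0, 0, 0.02], [0.012, 0.0013, -0.0015, 0, 0, 0, 0.02]]

```text
time_s: 7.3
position: [0.5318, 0.1156, 0.0622]
tcp_rot: [[-0.001, -0.003, 1.0], [-0.0, 1.0, 0.003], [-1.0, -0.0, -0.001]]
force: [-0.1, 0.2, -2.7]
opening: 0.46
```

Run:
```python
from h import *
import pickle
s=read_state(); print(s['position'],s['time_s'],s['qvel'].round(2),s['force'], s['opening'])
c=snap('wrist','w6.png'); pickle.dump((c,s),open('w6.pkl','wb'))
print(read_state()['position'])
a=cv2.imread('pics/w6.png'); cv2.imwrite('pics/w6d.png',cv2.resize(a[230:330,250:390],None,fx=5.5,fy=5.5,interpolation=cv2.INTER_CUBIC));cv2.imwrite('pics/w6e.png',cv2.resize(a[175:260,225:410],None,fx=4.3,fy=4.3,interpolation=cv2.INTER_CUBIC))
```

```text
[0.53175249 0.11555012 0.06216696] 7.3 [-0.02 -0.26 -0.3  -0.01 -0.02  0.06] [-0.10361986  0.23559925 -2.73447565] 0.4595878060087194
[0.53194453 0.1155489  0.06232833]
```

View pics/w6d.png

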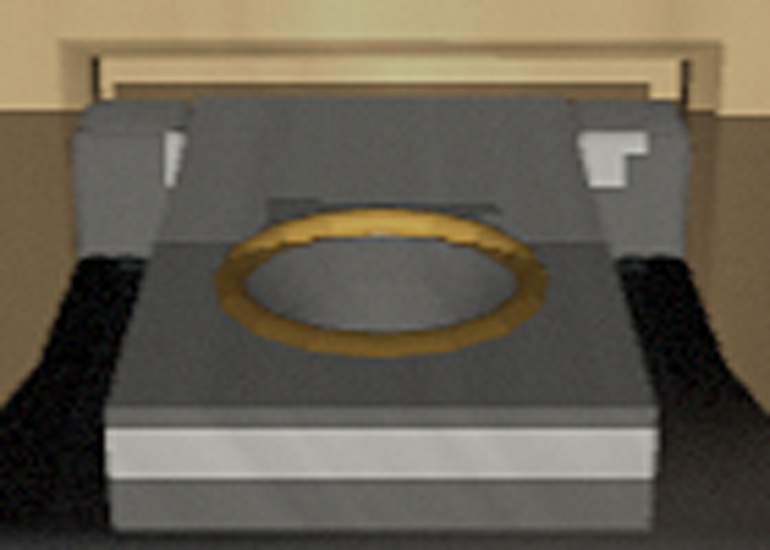

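View pics/w6e.png

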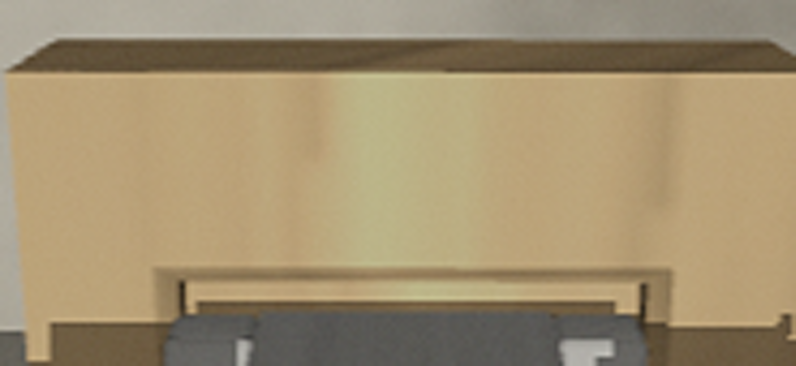

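Run:
```python
from h import *
import pickle
c,s=pickle.load(open('w6.pkl','rb'))
d=(5.5,(250,230))
L=[((84,102),-32,18,0),((682,102),32,18,0),((75,130),-32,18,12),((690,131),32,18,12),((106,407),-20,18,70),((657,407),20,18,70)]
x,r=fit5(c,[crop2px(u,*d)+[a/1e3,b/1e3,z/1e3] for u,a,b,z in L],[.53,.115,.05,0,0])
print('block',x[:3].round(4),np.degrees(x[3:]).round(2));print(r.round(1).tolist())
g=(4.3,(225,175))
J=[(*g,(6,71),-55,100,30),(*g,(153,268),-36.5,72.5,30),(*g,(672,269),36.5,72.5,30),(*d,(60,40),-36.5,72.5,30),(*d,(720,42),36.5,72.5,30)]
y,r=fit(c,[crop2px(u,g0,g1)+[a/1e3,b/1e3,z/1e3] for g0,g1,u,a,b,z in J],[.53,.065,0])
print('jig',y[:2].round(4),np.degrees(y[2]).round(2));print(r.round(1).tolist())
print('pocket',y[0]-np.sin(y[2])*.05,y[1]+.05)
```

```text
block [0.5307 0.1138 0.0342] [ 0.24 -0.29]
[[0.7, -0.7], [-0.9, -0.7], [-0.9, 1.0], [0.8, 0.8], [0.1, -0.1], [0.0, -0.1]]
jig [0.5315 0.0645] 0.01
[[-0.0, 0.2], [-0.0, -0.2], [0.0, 0.1], [-0.3, -0.1], [0.4, 0.0]]
pocket 0.5314704168496647 0.1145015161939208
```

play_rows:
  rows:
    - [[0.002, 0.0006, 0.0007, 0, 0, 0, 0.02], [0.005, 0.0006, 0.0007, 0, 0, 0, 0.02], [0.008, 0.0006, 0.0007, 0, 0, 0, 0.02], [0.0105, 0.0006, 0.0007, 0, 0, 0, 0.02], [0.0125, 0.0006, 0.0007, 0, 0, 0, 0.02], [0.0135, 0.0006, 0.0007, 0, 0, 0, 0.02], [0.0135, 0.0006, 0.0007, 0, 0, 0, 0.02], [0.0135, 0.0006, 0.0007, 0, 0, 0, 0.02]]

```text
time_s: 8.15
position: [0.5327, 0.1162, 0.0491]
tcp_rot: [[0.0, -0.004, 1.0], [-0.0, 1.0, 0.004], [-1.0, -0.0, 0.0]]
force: [0.2, -0.6, -2.5]
opening: 0.455
```

Run:
```python
from h import *
import pickle
s=read_state(); print(s['position'],s['time_s'],s['qvel'].round(2),s['force'], s['opening'])
c=snap('wrist','w7.png'); pickle.dump((c,s),open('w7.pkl','wb'))
c=snap('side','s7.png'); pickle.dump((c,s),open('s7.pkl','wb'))
a=cv2.imread('pics/w7.png'); cv2.imwrite('pics/w7d.png',cv2.resize(a[220:330,240:400],None,fx=5,fy=5,interpolation=cv2.INTER_CUBIC))
a=cv2.imread('pics/s7.png'); cv2.imwrite('pics/s7c.png',cv2.resize(a[210:300,280:370],None,fx=6.5,fy=6.5,interpolation=cv2.INTER_CUBIC))
```

```text
[0.53274953 0.1161869  0.04906613] 8.15 [ 0.   -0.06  0.1  -0.02  0.   -0.01] [ 0.15604222 -0.61411039 -2.48470617] 0.45532013198481475
```

View pics/w7d.png

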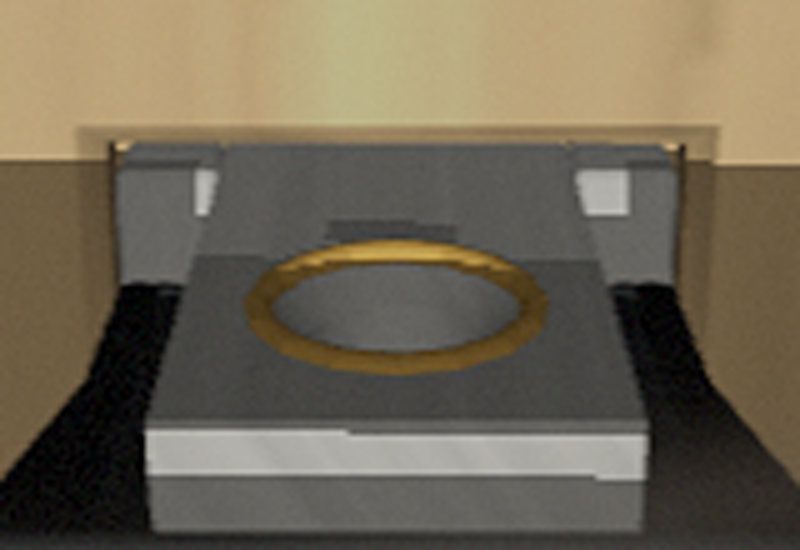

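View pics/s7c.png

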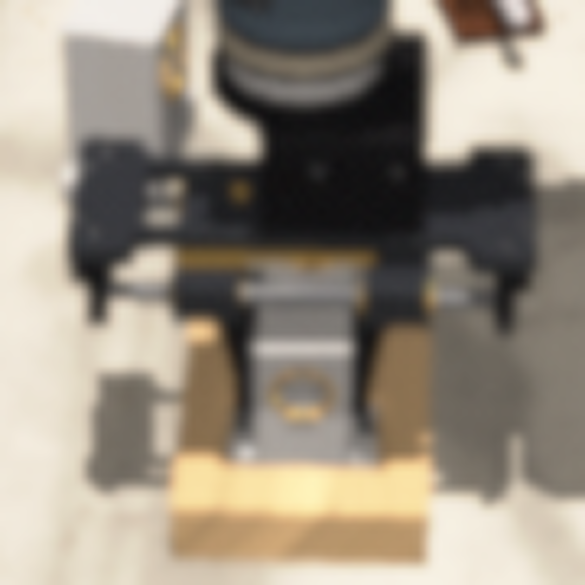

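play_rows:
  rows:
    - [[0.0005, 0, 0, 0, 0, 0, 0.02], [0.001, 0, 0, 0, 0, 0, 0.02], [0.001, 0, 0, 0, 0, 0, 0.02]]

```text
time_s: 8.55
position: [0.5328, 0.1162, 0.0486]
tcp_rot: [[0.0, -0.004, 1.0], [-0.0, 1.0, 0.004], [-1.0, -0.0, 0.0]]
force: [-1.2, -0.6, 4.0]
opening: 0.453
```

play_rows:
  rows:
    - [[0, 0, 0, 0, 0, 0, 0.06], [0, 0, 0, 0, 0, 0, 0.06], [0, 0, 0, 0, 0, 0, 0.06], [0, 0, 0, 0, 0, 0, 0.06], [0, 0, 0, 0, 0, 0, 0.06], [0, 0, 0, 0, 0, 0, 0.06], [-0.01, 0, 0, 0, 0, 0, 0.06], [-0.03, 0, 0, 0, 0, 0, 0.06], [-0.06, 0, 0, 0, 0, 0, 0.06], [-0.09, 0, 0, 0, 0, 0, 0.06], [-0.11, 0, 0, 0, 0, 0, 0.06]]

```text
time_s: 9.65
position: [0.5335, 0.1162, 0.1608]
tcp_rot: [[0.003, -0.003, 1.0], [0.0, 1.0, 0.003], [-1.0, 0.0, 0.003]]
force: [0.7, -0.6, 0.5]
opening: 0.687
```

Run:
```python
from h import *
s=read_state(); print(s['position'],s['time_s'],s['force'], s['opening'])
c=snap('wrist','w8.png')
```

```text
[0.53350683 0.11624189 0.16078363] 9.65 [ 0.70101588 -0.55681665  0.46752416] 0.6869497818274066
```

View pics/w8.png

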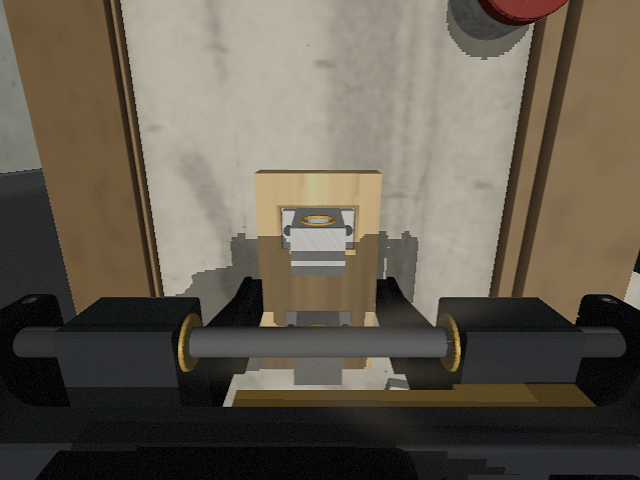

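Run:
```python
from h import *
import pickle
c=pickle.load(open('t2.pkl','rb'))
a=crop2px((456,313),2.8,(230,190));b=crop2px((628,268),2.8,(230,190));e=crop2px((676,258),2.8,(230,190))
P=[ray(c,p,.034) for p in (a,b,e)]; print(P)
d=P[0]-P[2]; print(np.linalg.norm(d),np.linalg.norm(P[0]-P[1]),np.degrees(np.arctan2(-d[0],d[1])))
```

```text
[array([ 0.42917226, -0.19743269,  0.034     ]), array([ 0.47950127, -0.3714624 ,  0.034     ]), array([ 0.49101727, -0.42026725,  0.034     ])]
0.23125753518758455 0.18116111985524755 15.511345050749117
```

play_rows:
  rows:
    - [[-0.03, -0.03, -0.004, 0, 0, 0, 0.07], [-0.06, -0.075, -0.01, 0, 0, 0, 0.07], [-0.06, -0.125, -0.016, 0, 0, 0, 0.07], [-0.06, -0.175, -0.022, 0, 0, 0, 0.07], [-0.06, -0.225, -0.03, 0, 0, 0, 0.07], [-0.06, -0.275, -0.035, -4, 0, 0, 0.07], [-0.06, -0.325, -0.04, -8, 0, 0, 0.07], [-0.06, -0.375, -0.046, -12, 0, 0, 0.07], [-0.06, -0.425, -0.052, -15.5, 0, 0, 0.07], [-0.06, -0.475, -0.058, -15.5, 0, 0, 0.07], [-0.06, -0.505, -0.063, -15.5, 0, 0, 0.07], [-0.06, -0.516, -0.064, -15.5, 0, 0, 0.07]]

```text
time_s: 10.9
position: [0.4695, -0.4045, 0.2179]
tcp_rot: [[0.001, -0.267, 0.964], [-0.002, 0.964, 0.267], [-1.0, -0.002, -0.0]]
force: [-0.3, 0.6, -0.3]
opening: 0.805
```

play_rows:
  rows:
    - [[0, 0, 0, 0, 0, 0, 0.07], [0, 0, 0, 0, 0, 0, 0.07]]

```text
time_s: 11.1
position: [0.4703, -0.3982, 0.2177]
tcp_rot: [[-0.001, -0.271, 0.963], [0.002, 0.963, 0.271], [-1.0, 0.002, -0.0]]
force: [-0.2, 0.1, 0.0]
opening: 0.806
```

Run:
```python
from h import *
import pickle
s=read_state(); print(s['position'],s['time_s'],s['tcp_rot'].round(4),s['force'], s['opening'])
c=snap('wrist','w9.png'); pickle.dump((c,s),open('w9.pkl','wb'))
c=snap('top','t9.png'); pickle.dump((c,s),open('t9.pkl','wb'))
a=cv2.imread('pics/t9.png'); cv2.imwrite('pics/t9c.png',cv2.resize(a[235:295,260:345],None,fx=8,fy=8,interpolation=cv2.INTER_CUBIC))
```

```text
[ 0.4702755  -0.3982441   0.21765718] 11.1 [[-9.000e-04 -2.709e-01  9.626e-01]
 [ 2.300e-03  9.626e-01  2.709e-01]
 [-1.000e+00  2.400e-03 -3.000e-04]] [-0.20522471  0.09316275  0.03123043] 0.8056708278838082
```

View pics/w9.png

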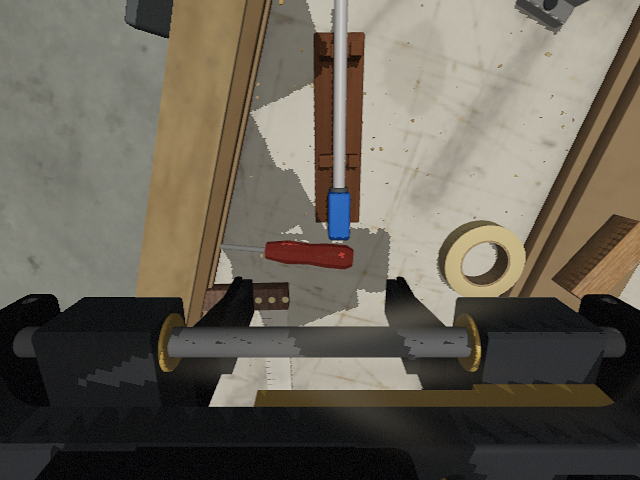

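View pics/t9c.png

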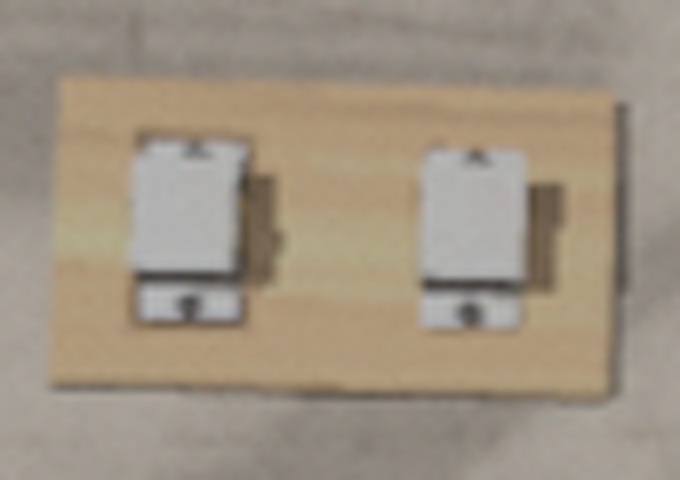

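Run:
```python
import cv2
a=cv2.imread('pics/w9.png'); cv2.imwrite('pics/w9c.png',cv2.resize(a[170:260,300:380],None,fx=6.6,fy=6.6,interpolation=cv2.INTER_CUBIC)); cv2.imwrite('pics/w9d.png',cv2.resize(a[0:100,300:380],None,fx=6,fy=6,interpolation=cv2.INTER_CUBIC))
```

```text
(no output)
```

View pics/w9c.png

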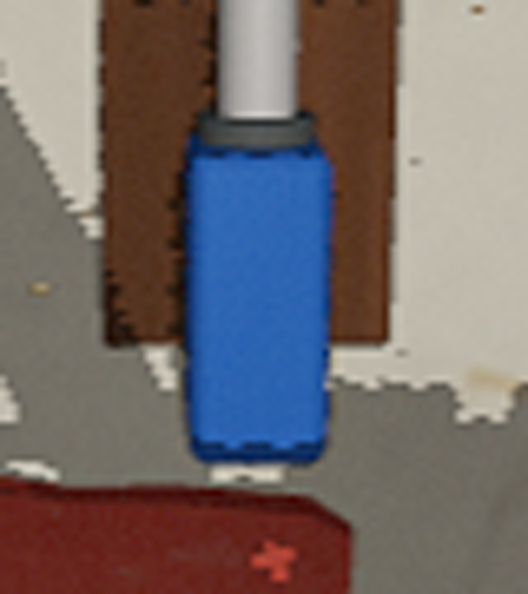

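View pics/w9d.png

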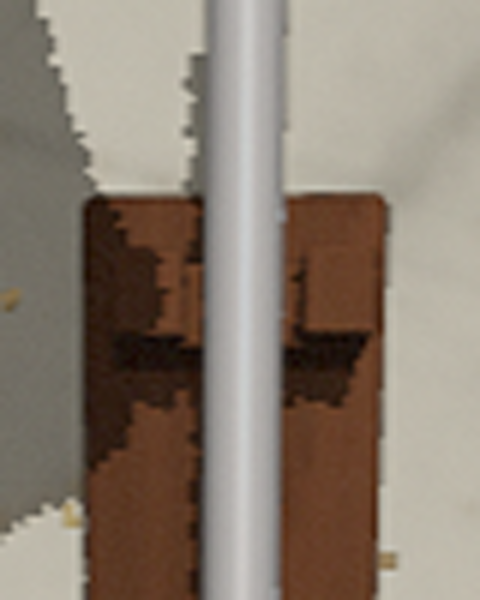

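Run:
```python
from h import *
import pickle
c,s=pickle.load(open('w9.pkl','rb'))
q=lambda u,z,o,k: ray(c,crop2px(u,k,o),z)
f=lambda *a: q(*a,(300,170),6.6); g=lambda *a:q(*a,(300,0),6)
A=g((245,5),.034);B=g((242,590),.034);D=f((258,20),.034)
d=(A-D)[:2]; print('axis yaw',np.degrees(np.arctan2(-d[0],d[1])),A,B,D)
for nm,u in (('front blue',(259,148)),('collar',(258,115)),('rear top',(259,447)),('rearlow',(259,466))):
    for z in (.047,.034,.021): print(nm,z,f(u,z)[:2].round(4), ((f(u,z)-D)[:2]@d/np.linalg.norm(d)).round(4))
print('width',f((190,300),.047)[:2]-f((330,300),.047)[:2], f((259,300),.047))
```

```text
axis yaw 16.165594309539035 [ 0.4345512  -0.20718839  0.034     ] [ 0.4571936  -0.28362073  0.034     ] [ 0.47628966 -0.35117577  0.034     ]
front blue 0.047 [ 0.4808 -0.3682] -0.0176
front blue 0.034 [ 0.4821 -0.37  ] -0.0197
front blue 0.021 [ 0.4835 -0.3719] -0.0219
collar 0.047 [ 0.4792 -0.3635] -0.0126
collar 0.034 [ 0.4805 -0.3651] -0.0146
collar 0.021 [ 0.4818 -0.3668] -0.0166
rear top 0.047 [ 0.4944 -0.4132] -0.0646
rear top 0.034 [ 0.4962 -0.4168] -0.0686
rear top 0.021 [ 0.4981 -0.4205] -0.0726
rearlow 0.047 [ 0.4953 -0.4162] -0.0677
rearlow 0.034 [ 0.4972 -0.42  ] -0.0719
rearlow 0.021 [ 0.4991 -0.4237] -0.076
width [-0.02068059 -0.00583904] [ 0.48757052 -0.39060469  0.047     ]
```

play_rows:
  rows:
    - [[0.04, 0.003, 0.018, -0.4, 0, 0, 0.07], [0.08, 0.003, 0.019, -0.4, 0, 0, 0.07], [0.107, 0.003, 0.019, -0.4, 0, 0, 0.07], [0.107, 0.003, 0.019, -0.4, 0, 0, 0.07], [0.107, 0.003, 0.019, -0.4, 0, 0, 0.07]]

```text
time_s: 11.7
position: [0.4885, -0.3909, 0.1114]
tcp_rot: [[-0.0, -0.279, 0.96], [0.0, 0.96, 0.279], [-1.0, 0.001, -0.0]]
force: [0.1, 0.2, 0.6]
opening: 0.803
```

Run:
```python
from h import *
import pickle
s=read_state(); print(s['position'],s['time_s'],s['tcp_rot'].round(4),s['force'], s['opening'])
c=snap('wrist','w10.png'); pickle.dump((c,s),open('w10.pkl','wb'))
a=cv2.imread('pics/w10.png'); cv2.imwrite('pics/w10c.png',cv2.resize(a[0:330,240:400],None,fx=3.6,fy=3.6,interpolation=cv2.INTER_CUBIC)[600:])
cv2.imwrite('pics/w10d.png',cv2.resize(a[0:165,270:390],None,fx=3.6,fy=3.6,interpolation=cv2.INTER_CUBIC))
```

```text
[ 0.48853948 -0.39086935  0.11142497] 11.7 [[-3.000e-04 -2.789e-01  9.603e-01]
 [ 5.000e-04  9.603e-01  2.789e-01]
 [-1.000e+00  5.000e-04 -1.000e-04]] [0.14873141 0.18473598 0.56948418] 0.8028313007230837
```

View pics/w10c.png

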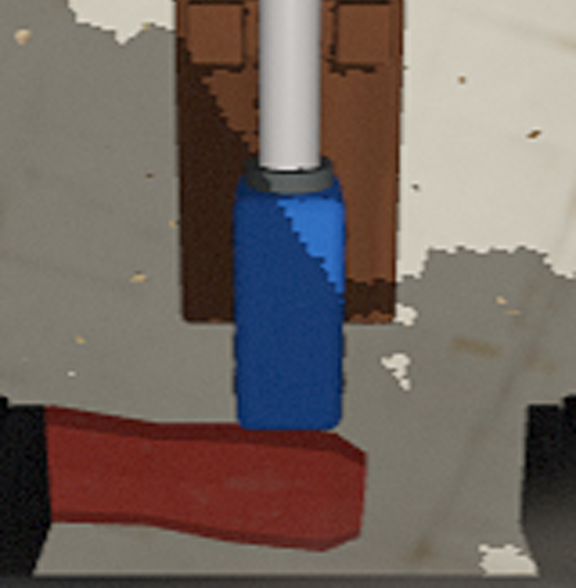

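View pics/w10.png

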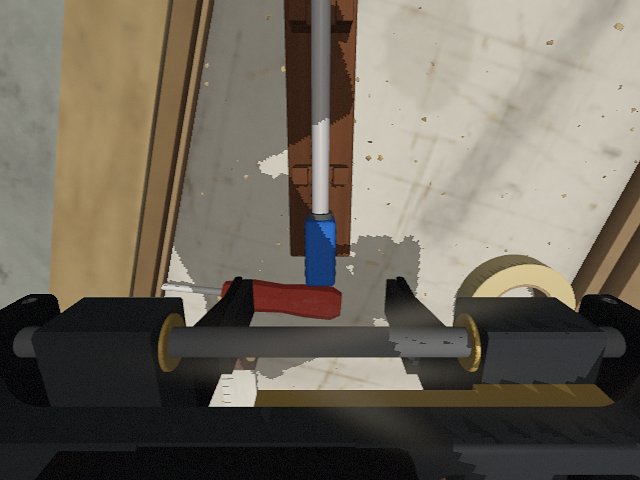

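View pics/w10d.png

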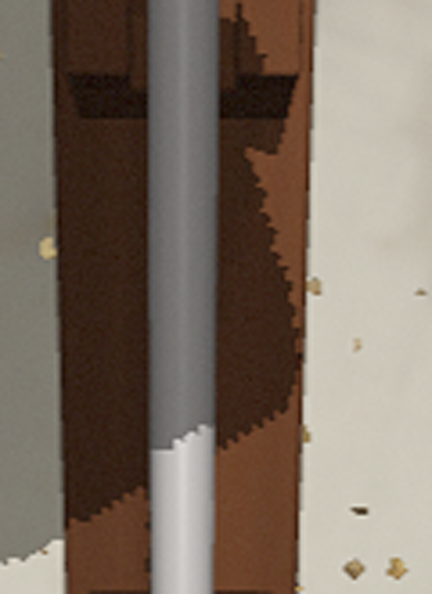

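Run:
```python
from h import *
import pickle
c,s=pickle.load(open('w10.pkl','rb'))
f=lambda u,z: ray(c,[240+(u[0]+.5)/3.6-.5,(u[1]+600.5)/3.6-.5],z)
g=lambda u,z: ray(c,crop2px(u,3.6,(270,0)),z)
A=g((183.5,5),.034);B=g((182,590),.034);D=f((290,100),.034)
d=(A-D)[:2]; print('axis yaw',np.degrees(np.arctan2(-d[0],d[1])),A,B,D); L=np.linalg.norm(d); d/=L
for nm,u,z in (('front blue',(290,190),.047),('collar',(290,168),.043),('rear top',(290,428),.047),('screwdr',(260,425),.02)):
    p=f(u,z); print(nm,p[:2].round(4),(p-D)[:2]@d)
p=[f((236,300),.047),f((344,300),.047)]; print('w',np.linalg.norm(p[0]-p[1])); m=(p[0]+p[1])/2
T=s['position']; n=np.array([d[1],-d[0]])
print('TCP along',(T-D)[:2]@d,'across axis',(T-D)[:2]@n, 'handle mid across',(m-D)[:2]@n)
```

```text
axis yaw 16.175425287116617 [ 0.44380237 -0.23847413  0.034     ] [ 0.4708685  -0.33195082  0.034     ] [ 0.47688778 -0.35253744  0.034     ]
front blue [ 0.4811 -0.3671] -0.015166922017528584
collar [ 0.4802 -0.3638] -0.011760738547568426
rear top [ 0.4952 -0.4153] -0.06536629973614887
screwdr [ 0.492  -0.4287] -0.07737544850493279
w 0.021389365823513078
TCP along -0.04006039723979627 across axis 0.0005119809222234806 handle mid across 3.9460641955690834e-05
```

play_rows:
  rows:
    - [[0.03, 0, -0.0005, 0, 0, 0, 0.07], [0.06, 0, -0.0005, 0, 0, 0, 0.07], [0.08, 0, -0.0005, 0, 0, 0, 0.07], [0.091, 0, -0.0005, 0, 0, 0, 0.07], [0.094, 0, -0.0005, 0, 0, 0, 0.07], [0.094, 0, -0.0005, 0, 0, 0, 0.01], [0.094, 0, -0.0005, 0, 0, 0, 0.01], [0.094, 0, -0.0005, 0, 0, 0, 0.01], [0.094, 0, -0.0005, 0, 0, 0, 0.01], [0.094, 0, -0.0005, 0, 0, 0, 0.01], [0.094, 0, -0.0005, 0, 0, 0, 0.01], [0.094, 0, -0.0005, 0, 0, 0, 0.01]]

```text
time_s: 12.95
position: [0.4877, -0.3922, 0.0171]
tcp_rot: [[0.0, -0.277, 0.961], [-0.0, 0.961, 0.277], [-1.0, -0.0, 0.0]]
force: [1.1, -0.8, 0.5]
opening: 0.254
```

play_rows:
  rows:
    - [[0, 0, 0, 0, 0, 0, 0.01], [0, 0, 0, 0, 0, 0, 0.01], [0, 0, 0, 0, 0, 0, 0.01], [0, 0, 0, 0, 0, 0, 0.01], [0, 0, 0, 0, 0, 0, 0.01], [0, 0, 0, 0, 0, 0, 0.01], [0, 0, 0, 0, 0, 0, 0.01]]

```text
time_s: 13.65
position: [0.4877, -0.3922, 0.0171]
tcp_rot: [[0.0, -0.277, 0.961], [-0.0, 0.961, 0.277], [-1.0, -0.0, 0.0]]
force: [1.8, 0.1, 1.8]
opening: 0.249
```

play_rows:
  rows:
    - [[-0.005, 0, 0, 0, 0, 0, 0.01], [-0.02, 0, 0, 0, 0, 0, 0.01], [-0.05, 0, 0, 0, 0, 0, 0.01], [-0.09, 0, 0, 0, 0, 0, 0.01], [-0.12, 0, 0, 0, 0, 0, 0.01], [-0.14, 0, 0, 0, 0, 0, 0.01], [-0.14, 0, 0, 0, 0, 0, 0.01], [-0.14, 0, 0, 0, 0, 0, 0.01], [-0.14, 0, 0, 0, 0, 0, 0.01]]

```text
time_s: 14.55
position: [0.4866, -0.3912, 0.1557]
tcp_rot: [[-0.002, -0.277, 0.961], [0.002, 0.961, 0.277], [-1.0, 0.003, -0.001]]
force: [-1.2, -0.7, -0.9]
opening: 0.25
```

Run:
```python
from h import *
import pickle
s=read_state(); print(s['position'],s['time_s'],s['tcp_rot'].round(4),s['force'],s['moment'], s['opening'])
c=snap('wrist','w11.png'); pickle.dump((c,s),open('w11.pkl','wb'))
for n in('side','top'):
    c=snap(n,n+'11.png'); pickle.dump((c,s),open(n+'11.pkl','wb'))
a=cv2.imread('pics/side11.png'); cv2.imwrite('pics/side11c.png',cv2.resize(a[140:260,270:400],None,fx=5,fy=5,interpolation=cv2.INTER_CUBIC))
```

```text
[ 0.48656706 -0.39121836  0.15569782] 14.55 [[-0.0022 -0.2772  0.9608]
 [ 0.0023  0.9608  0.2773]
 [-1.      0.0028 -0.0014]] [-1.18855621 -0.66456945 -0.89706541] [-0.0405653  -0.01499869 -0.03668685] 0.2504889358502919
```

View pics/w11.png

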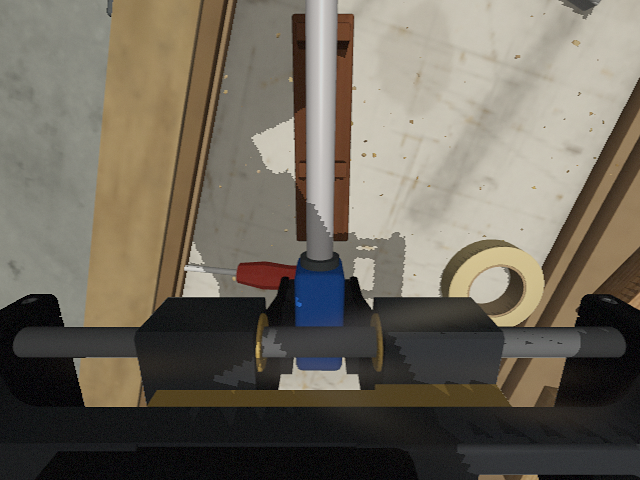

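View pics/side11c.png

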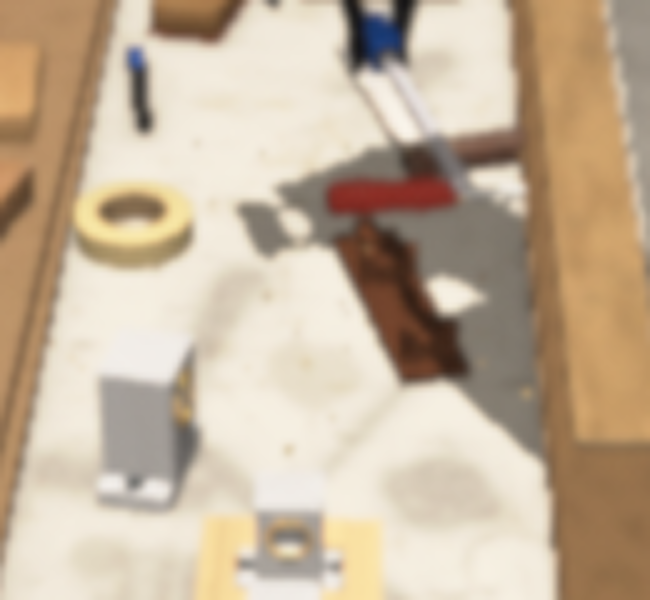

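```bash
python3 - <<'E'
from h import *
import pickle
from PIL import Image
E
python3 - <<'E'
from h import *
import pickle
c,s=pickle.load(open('side11.pkl','rb'));T=s['position'];R=s['tcp_rot']
for pitch in (-2,0,2):
    d=R[:,1]+np.tan(np.radians(pitch))*np.array([0,0,1])
    o=T-R[:,0]*.0169
    P=np.array([o+d*.2078,o+d*.0258]); print(pitch,[((p-[270,140])*5).round() for p in proj(c,P)])
c,s=pickle.load(open('w11.pkl','rb'))
img=c['pixels'].astype(float)
g=cv2.cvtColor(c['pixels'],cv2.COLOR_RGB2HSV)
for r in (5,40,80,120,160,200,230):
    sat=g[r,290:350,1].astype(int); val=g[r,290:350,2].astype(int); idx=np.where(sat<25)[0]; print(r,'|',img[r,296:346,0].astype(int)-img[r,296:346,2].astype(int))
for pitch in (-2,0,2):
    d=R[:,1]+np.tan(np.radians(pitch))*np.array([0,0,1]); o=T-R[:,0]*.0169
    Rc,tc,K=cam(c); C=-Rc.T@tc
    out=[]
    for L in np.linspace(.03,.2,60):
        p=o+d*L; u=proj(c,p)[0]
        D=np.linalg.norm(p-C); 
        z=(Rc@p+tc)[2]; w=K[0,0]*.012/z
        out.append((u[1],u[0],w))
    out=np.array(out)[::-1]
    for r in (5,80,160,230): print(pitch,r,'centre',np.interp(r,out[:,0],out[:,1]).round(1),'w',np.interp(r,out[:,0],out[:,2]).round(1))
E
```

```text
-2 [array([465., 197.]), array([386.,  58.])]
0 [array([465., 187.]), array([386.,  57.])]
2 [array([466., 177.]), array([386.,  56.])]
5 | [16 16 15 15 14 13 14 12 15  9  5  5  3  5  6  7  4  6  6  6  6  6  6  6
  4 -3  1  5  7  6  6  7  6  7  6  6  6  6  5  5  4 14 18 20 20 18 18 20
 18 19]
40 | [24 22 27 26 26 33 24 29 32 11  5  5  5  4  5  6  6  6  5  5  5  7  6  6
  1 -3  1  5  6  5  5  6  5  6  6  6  5  4  5  3  6 21 44 43 45 45 43 45
 51 49]
80 | [33 32 34 34 29 30 29 30 33 14  3  3  5  5  5  4  6  5  5  5  5  6  7  7
  0 -1  4  6  6  6  6  6  5  6  5  5  5  6  6  3 38 68 68 64 67 66 66 70
 66 66]
120 | [58 56 62 61 59 59 63 60 63 44  9  3  5  5  7  6  7  6  7  7  8  7  6  7
  5  4  5  5  6  6  6  5  6  4  7  5  6  2  1 28 69 67 67 68 65 63 62 60
 63 60]
160 | [55 57 59 57 47 40 43 49 43 45  8  3  5  5  7  6  6  6  6  7  4  5  6  6
  6  7  4  7  7  7  7  7  7  5  5  5  3  2 10 42 50 46 47 45 46 45 43 48
 58 61]
200 | [24 32 31 30 31 27 29 27 29 31  4  3  4  5  8  6  5  6  7  6  6  6  7  6
  6  5  7  7  6  6  6  5  5  6  5  6  4 11 50 69 63 67 61 61 58 60 60 60
 62 59]
230 | [15 35 27 36 31 29 34 32 30 29  6  2  4  4  4  5  5  3  5  4  4  4  3  3
  4  3  5  3  5  3  6  5  5  6  7  5  2 23 66 60 61 64 61 61 58 58 60 62
 64 62]
-2 5 centre 322.7 w 31.3
-2 80 centre 322.4 w 29.7
-2 160 centre 322.2 w 27.9
-2 230 centre 321.9 w 26.4
0 5 centre 322.8 w 32.2
0 80 centre 322.5 w 30.4
0 160 centre 322.2 w 28.4
0 230 centre 322.0 w 26.7
2 5 centre 322.9 w 33.2
2 80 centre 322.6 w 31.1
2 160 centre 322.3 w 28.9
2 230 centre 322.0 w 27.0
```

```bash
python3 - <<'E'
from h import *
import pickle
c,s=pickle.load(open('side11.pkl','rb'))
f=lambda u,z: ray(c,crop2px(u,5,(270,140)),z)
print('ground foot', f((98,505),0),f((172,508),0),f((188,490),0))
# body vertical edge bottom (on foot z~.017) and top
b=f((103,480),.015); 
for h in (.09,.1,.11,.12): print(h,(proj(c,[b[0],b[1],h])[0]-[270,140])*5)
E
python3 - <<'E'
import cv2
a=cv2.imread('pics/top11.png'); cv2.imwrite('pics/top11c.png',cv2.resize(a[205:300,270:440],None,fx=4.5,fy=4.5,interpolation=cv2.INTER_CUBIC))
E
```

```text
ground foot [ 0.66013628 -0.08093468  0.        ] [ 6.12329701e-01 -7.96078186e-02  1.11022302e-16] [ 6.03412764e-01 -9.87570641e-02 -1.11022302e-16]
0.09 [ 95.05826561 382.39220762]
0.1 [ 94.23725395 369.18139949]
0.11 [ 93.40919429 355.85718286]
0.12 [ 92.57399548 342.41809108]
```

View pics/top11c.png

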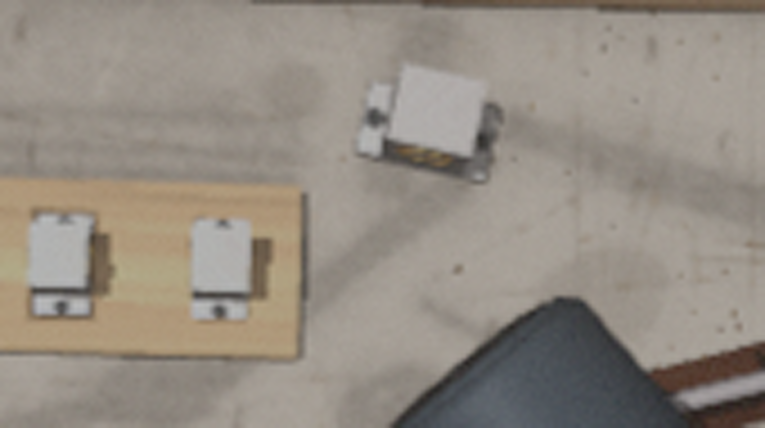

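play_rows:
  rows:
    - [[0, 0.02, 0.012, 3, 0, 0, 0.01], [0, 0.05, 0.033, 7, 0, 0, 0.01], [0, 0.08, 0.053, 11, 0, 0, 0.01], [0, 0.11, 0.073, 14.5, 0, 0, 0.01], [0, 0.125, 0.083, 15.9, 0, 0, 0.01], [0, 0.1295, 0.0857, 15.9, 0, 0, 0.01], [0, 0.1295, 0.0857, 15.9, 0, 0, 0.01], [0.04, 0.1295, 0.0857, 15.9, 0, 0, 0.01], [0.08, 0.1295, 0.0857, 15.9, 0, 0, 0.01], [0.1, 0.1295, 0.0857, 15.9, 0, 0, 0.01], [0.1, 0.1295, 0.0857, 15.9, 0, 0, 0.01], [0.1, 0.1295, 0.0857, 15.9, 0, 0, 0.01]]

```text
time_s: 15.9
position: [0.5339, -0.2454, 0.0569]
tcp_rot: [[0.0, -0.002, 1.0], [-0.0, 1.0, 0.002], [-1.0, -0.0, -0.0]]
force: [0.9, 1.1, -1.0]
opening: 0.25
```

play_rows:
  rows:
    - [[0, 0, 0, 0, 0, 0, 0.01], [0, 0, 0, 0, 0, 0, 0.01], [0, 0, 0, 0, 0, 0, 0.01]]

```text
time_s: 16.2
position: [0.5346, -0.2445, 0.0584]
tcp_rot: [[0.002, -0.004, 1.0], [-0.002, 1.0, 0.004], [-1.0, -0.002, 0.002]]
force: [0.2, -0.4, -1.5]
opening: 0.251
```

Run:
```python
from h import *
import pickle
s=read_state(); print(s['position'],s['time_s'],s['tcp_rot'].round(4),s['force'],s['moment'], s['opening'],s['qvel'].round(2))
c=snap('wrist','w12.png'); pickle.dump((c,s),open('w12.pkl','wb'))
for n in('side','top'):
    c=snap(n,n+'12.png'); pickle.dump((c,s),open(n+'12.pkl','wb'))
a=cv2.imread('pics/side12.png'); cv2.imwrite('pics/side12c.png',cv2.resize(a[170:290,270:400],None,fx=5,fy=5,interpolation=cv2.INTER_CUBIC))
a=cv2.imread('pics/w12.png'); cv2.imwrite('pics/w12c.png',cv2.resize(a[0:150,240:400],None,fx=4,fy=4,interpolation=cv2.INTER_CUBIC))
a=cv2.imread('pics/top12.png'); cv2.imwrite('pics/top12c.png',cv2.resize(a[205:300,270:440],None,fx=4.5,fy=4.5,interpolation=cv2.INTER_CUBIC))
```

```text
[ 0.5346273  -0.24452705  0.05835176] 16.2 [[ 0.002  -0.0035  1.    ]
 [-0.0015  1.      0.0035]
 [-1.     -0.0015  0.002 ]] [ 0.15954865 -0.40289576 -1.54240465] [-0.0633089  -0.01352666  0.04224422] 0.25057118455393884 [ 0.21  0.29  0.31 -0.05 -0.09  0.09]
```

View pics/w12c.png

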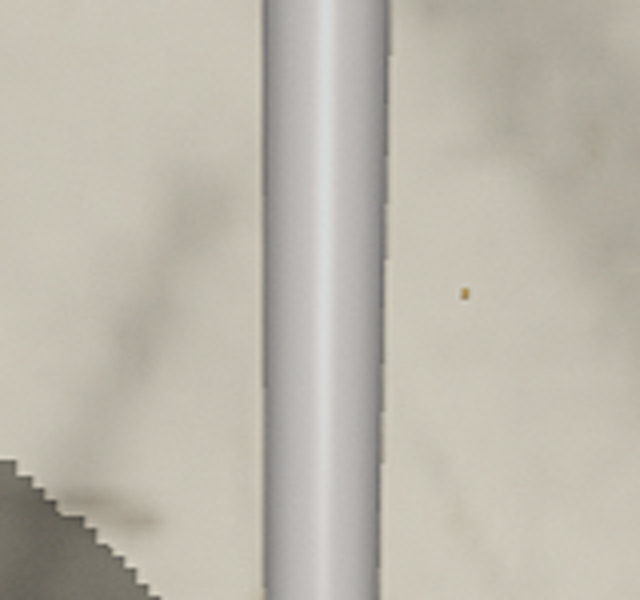

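View pics/side12c.png

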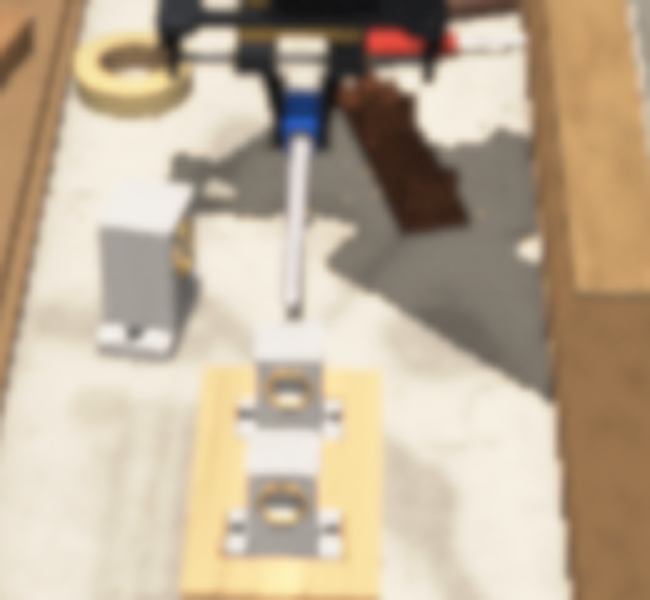

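View pics/top12c.png

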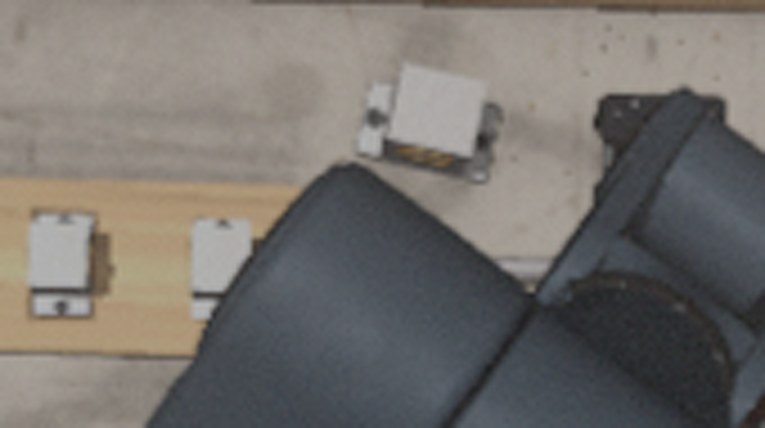

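play_rows:
  rows:
    - [[0.005, 0.0, -0.001, 0, 0, 0, 0.01], [0.005, 0.0, -0.001, 0, 0, 0, 0.01], [0.005, 0.0, -0.001, 0, 0, 0, 0.01]]

```text
time_s: 16.65
position: [0.5326, -0.2437, 0.0517]
tcp_rot: [[-0.001, -0.004, 1.0], [0.001, 1.0, 0.004], [-1.0, 0.001, -0.001]]
force: [-0.8, 0.2, -1.5]
opening: 0.248
```

Run:
```python
from h import *
import pickle
for i in range(4):
    s=read_state(); print(s['time_s'],s['position'].round(5),s['tcp_rot'][:,1].round(4),s['qvel'].round(2)); 
    c=snap('wrist'); R,t,K=cam(c); C=-R.T@t; print('  cam',C.round(5), (C-s['tcp_rot']@np.array([-0.16293504,0.08184967,-0.00123518])).round(5))
```

```text
16.65 [ 0.53263 -0.24373  0.05168] [-3.6e-03  1.0e+00  5.0e-04] [-0.06 -0.14 -0.35 -0.06 -0.12 -0.1 ]
  cam [ 0.53132 -0.16198  0.21468] [ 0.53272 -0.24374  0.0517 ]
16.7 [ 0.53282 -0.24387  0.05183] [-3.5e-03  1.0e+00  2.0e-04] [ 0.03 -0.09 -0.09  0.09 -0.03  0.02]
  cam [ 0.53142 -0.16205  0.21478] [ 0.53289 -0.24386  0.05183]
16.75 [ 0.53289 -0.2439   0.05187] [-3.5e-03  1.0e+00  2.0e-04] [ 0.07 -0.12 -0.03 -0.09 -0.03  0.04]
  cam [ 0.53148 -0.1621   0.21486] [ 0.53297 -0.24392  0.05191]
16.8 [ 0.53294 -0.24394  0.05196] [-3.5e-03  1.0e+00  1.0e-04] [ 0.12 -0.05 -0.02  0.   -0.08  0.08]
  cam [ 0.53151 -0.16213  0.21492] [ 0.53302 -0.24396  0.05197]
```

play_rows:
  rows:
    - [[0.0008, 0.0, 0.0, 0, 0, 0, 0.01], [0.0008, 0.0, 0.0, 0, 0, 0, 0.01]]

```text
time_s: 17.05
position: [0.5329, -0.2439, 0.0512]
tcp_rot: [[-0.0, -0.003, 1.0], [0.0, 1.0, 0.003], [-1.0, 0.0, -0.0]]
force: [-1.3, -0.6, -1.6]
opening: 0.247
```

Run:
```python
from h import *
import pickle
c=snap('side','side13.png'); s=read_state(); print(s['position'])
pickle.dump((c,s),open('side13.pkl','wb'))
T=s['position'];R=s['tcp_rot']; o=T-R[:,0]*.0169
P=np.array([o+R[:,1]*.2078,o+R[:,1]*.0258])
B=np.array([[.5329,-.0034+.036,.068],[.5326,-.0034+.136,.068]])
print('rod tip/origin',((proj(c,P)-[300,190])*9).round(),'bores far faces',((proj(c,B)-[300,190])*9).round())
a=cv2.imread('pics/side13.png'); cv2.imwrite('pics/side13c.png',cv2.resize(a[190:256,300:360],None,fx=9,fy=9,interpolation=cv2.INTER_CUBIC))
a=cv2.imread('pics/side13.png'); cv2.imwrite('pics/side13d.png',cv2.resize(a[240:290,300:360],None,fx=9,fy=9,interpolation=cv2.INTER_CUBIC))
```

```text
[ 0.53291019 -0.24390565  0.05119215]
rod tip/origin [[257. 388.]
 [272.  91.]] bores far faces [[247. 516.]
 [236. 723.]]
```

View pics/side13c.png

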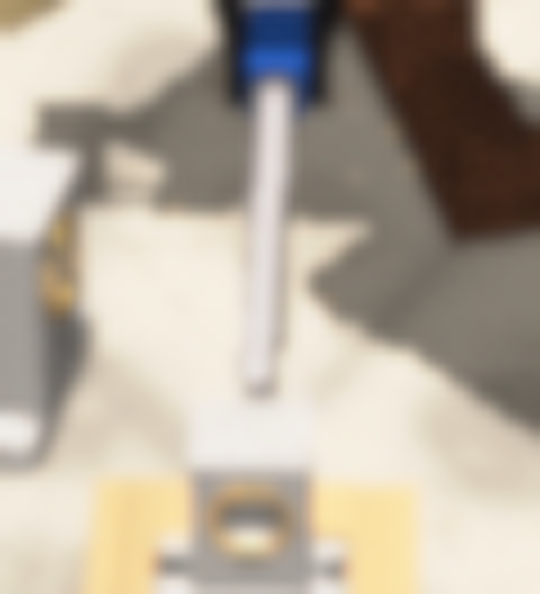

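View pics/side13d.png

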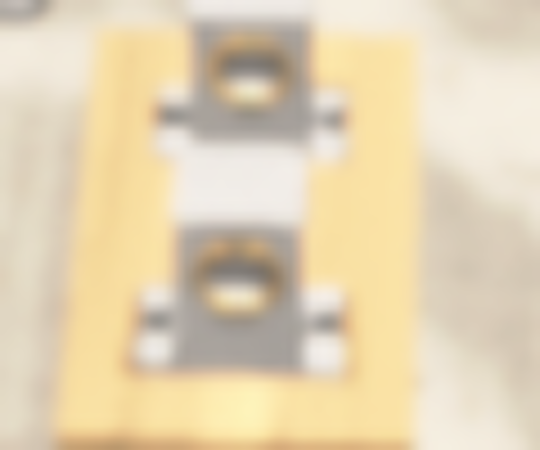

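play_rows:
  rows:
    - [[0, 0.012, 0, 0, 0, 0, 0.01], [0, 0.022, 0, 0, 0, 0, 0.01], [0, 0.03, 0, 0, 0, 0, 0.01], [0, 0.036, 0, 0, 0, 0, 0.01], [0, 0.042, 0, 0, 0, 0, 0.01], [0, 0.048, 0, 0, 0, 0, 0.01], [0, 0.05, 0, 0, 0, 0, 0.01], [0, 0.05, 0, 0, 0, 0, 0.01]]

```text
time_s: 17.9
position: [0.5328, -0.1936, 0.0513]
tcp_rot: [[-0.0, -0.004, 1.0], [-0.0, 1.0, 0.004], [-1.0, -0.0, -0.0]]
force: [0.4, -0.5, -0.5]
opening: 0.248
```

play_rows:
  rows:
    - [[0, 0.012, 0, 0, 0, 0, 0.01], [0, 0.025, 0, 0, 0, 0, 0.01], [0, 0.04, 0, 0, 0, 0, 0.01], [0, 0.055, 0, 0, 0, 0, 0.01], [0, 0.067, 0, 0, 0, 0, 0.01], [0, 0.074, 0, 0, 0, 0, 0.01], [0, 0.074, 0, 0, 0, 0, 0.01], [0, 0.074, 0, 0, 0, 0, 0.01]]

```text
time_s: 18.7
position: [0.5329, -0.12, 0.0513]
tcp_rot: [[0.001, -0.004, 1.0], [-0.0, 1.0, 0.004], [-1.0, -0.0, 0.001]]
force: [0.4, -0.5, -1.2]
opening: 0.248
```

Run:
```python
from h import *
import pickle
s=read_state(); print(s['position'],s['force'],s['moment'],s['tcp_rot'][:,1])
c=snap('wrist','w14.png'); pickle.dump((c,s),open('w14.pkl','wb'))
c=snap('side','side14.png'); pickle.dump((c,s),open('side14.pkl','wb'))
a=cv2.imread('pics/w14.png'); cv2.imwrite('pics/w14c.png',cv2.resize(a[0:300,220:420],None,fx=2,fy=2,interpolation=cv2.INTER_CUBIC))
a=cv2.imread('pics/side14.png'); cv2.imwrite('pics/side14c.png',cv2.resize(a[235:295,300:360],None,fx=9,fy=9,interpolation=cv2.INTER_CUBIC))
```

```text
[ 0.53285471 -0.1199934   0.05132102] [ 0.44497991 -0.54828776 -1.16660362] [-0.0303137  -0.05603648  0.016189  ] [-4.07962311e-03  9.99991563e-01 -4.79307781e-04]
```

View pics/w14.png

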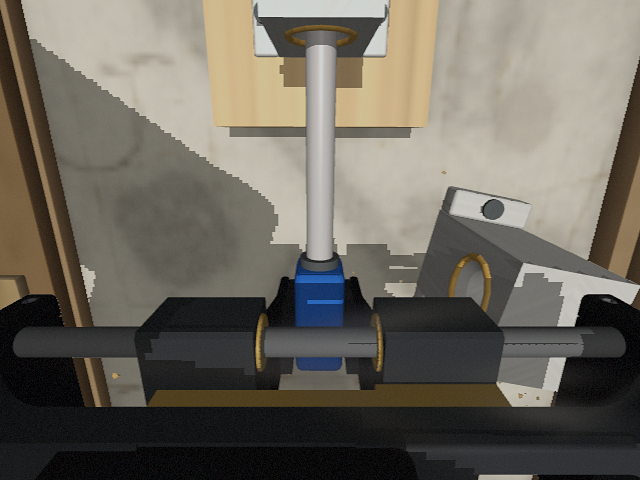

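View pics/side14c.png

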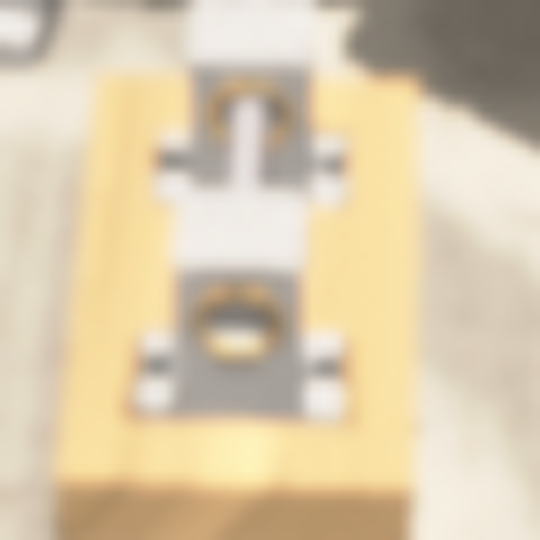

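play_rows:
  rows:
    - [[0, 0.006, 0, 0, 0, 0, 0.01], [0, 0.012, 0, 0, 0, 0, 0.01], [0, 0.018, 0, 0, 0, 0, 0.01], [0, 0.024, 0, 0, 0, 0, 0.01], [0, 0.03, 0, 0, 0, 0, 0.01], [0, 0.03, 0, 0, 0, 0, 0.01]]

```text
time_s: 19.4
position: [0.5321, -0.0889, 0.0512]
tcp_rot: [[-0.001, -0.005, 1.0], [0.0, 1.0, 0.005], [-1.0, 0.0, -0.001]]
force: [-0.5, -0.5, -0.6]
opening: 0.249
```

play_rows:
  rows:
    - [[0, 0.008, 0, 0, 0, 0, 0.01], [0, 0.016, 0, 0, 0, 0, 0.01], [0, 0.023, 0, 0, 0, 0, 0.01], [0, 0.029, 0, 0, 0, 0, 0.01], [0, 0.033, 0, 0, 0, 0, 0.01], [0, 0.0345, 0, 0, 0, 0, 0.01], [0, 0.0345, 0, 0, 0, 0, 0.01], [0, 0.0345, 0, 0, 0, 0, 0.01]]

```text
time_s: 20.2
position: [0.5324, -0.0556, 0.0513]
tcp_rot: [[0.0, -0.003, 1.0], [-0.0, 1.0, 0.003], [-1.0, -0.0, 0.0]]
force: [0.6, -0.4, -1.5]
opening: 0.249
```

Run:
```python
from h import *
import pickle
s=read_state(); print(s['time_s'],s['position'],s['force'],s['moment'],s['tcp_rot'][:,1])
c=snap('wrist','w15.png'); pickle.dump((c,s),open('w15.pkl','wb'))
c=snap('side','side15.png'); pickle.dump((c,s),open('side15.pkl','wb'))
c2=snap('top','top15.png'); pickle.dump((c2,s),open('top15.pkl','wb'))
a=cv2.imread('pics/side15.png'); cv2.imwrite('pics/side15c.png',cv2.resize(a[235:295,300:360],None,fx=9,fy=9,interpolation=cv2.INTER_CUBIC))
a=cv2.imread('pics/top15.png'); cv2.imwrite('pics/top15c.png',cv2.resize(a[235:295,255:345],None,fx=8,fy=8,interpolation=cv2.INTER_CUBIC))
for e in (.1326,.1426,.1526,.1626): print(e, (proj(c,[.5326,e,.068])[0]-[300,235])*9,(proj(c2,[.5326,e,.068])[0]-[255,235])*8)
```

```text
20.2 [ 0.53239108 -0.05561786  0.05127222] [ 0.5723977  -0.4282885  -1.46460605] [ 0.01348261 -0.02868578  0.02232513] [-3.43206288e-03  9.99994098e-01 -1.58674377e-04]
0.1326 [235.97573464 317.64092915] [171.78091722 204.56052699]
0.1426 [234.68534668 339.67889479] [143.19405166 203.76767345]
0.1526 [233.37882993 361.99231673] [114.60702025 202.9748153 ]
0.1626 [232.05588011 384.58639192] [ 86.01982299 202.18195256]
```

View pics/side15c.png

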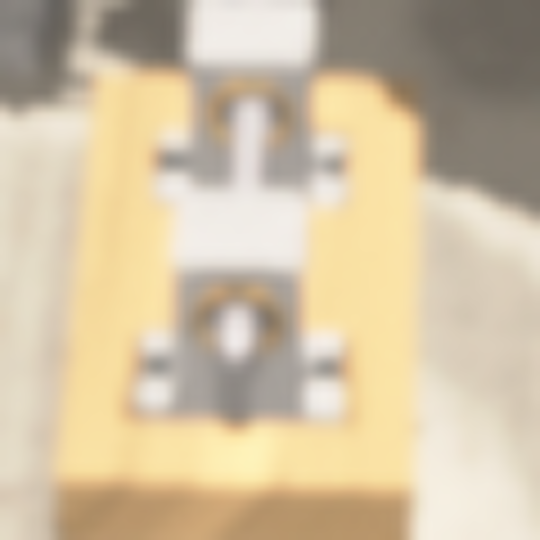

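View pics/top15c.png

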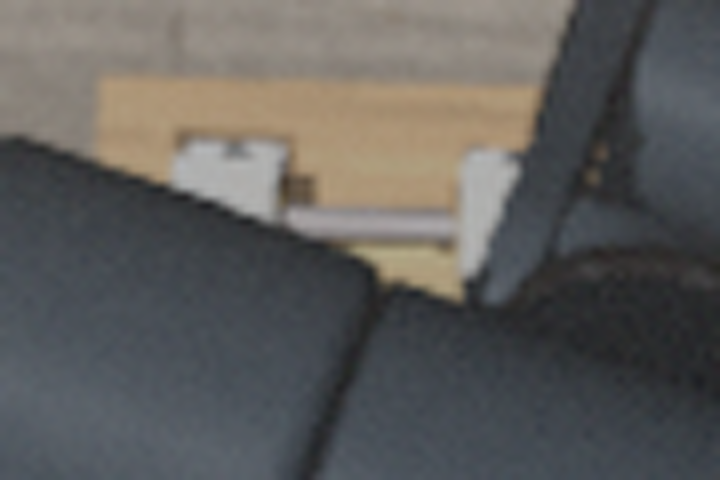

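View pics/w15.png

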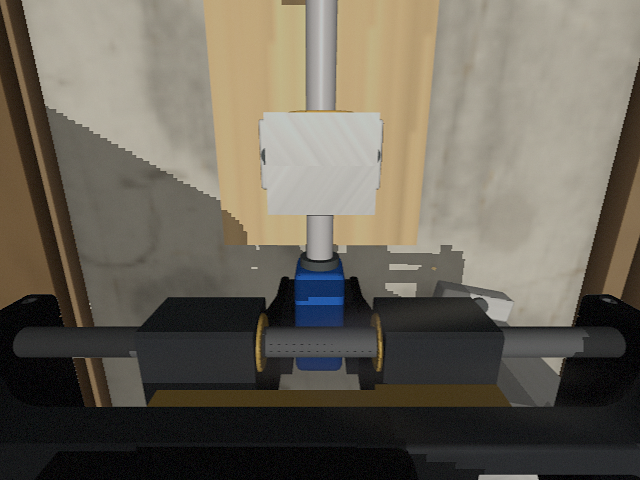

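Run:
```python
from h import *
import pickle
a=cv2.imread('pics/w15.png'); cv2.imwrite('pics/w15c.png',cv2.resize(a[205:305,270:370],None,fx=6,fy=6,interpolation=cv2.INTER_CUBIC))
```

```text
(no output)
```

View pics/w15c.png

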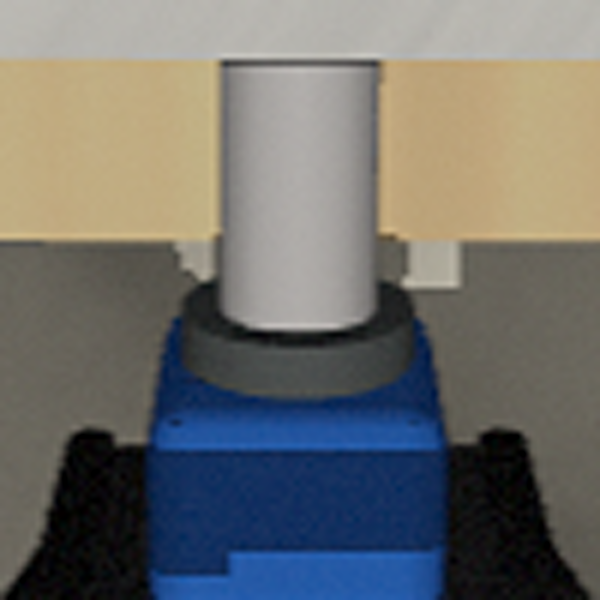

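Run:
```python
from h import *
import pickle
c,s=pickle.load(open('w15.pkl','rb'))
f=lambda v,z: ray(c,crop2px((298,v),6,(270,205)),z)[1]
e=f(59,.09); print('entry y',e)
for n,v,z in (('shaft/collar top',328,.074),('collar rear/blue front top-of-collar',397,.077),('blue top edge front',412,.080),('blue flat start',450,.081),('blue flat start alt',412,.0775)): print(n,f(v,z),f(v,z)-e)
print('tcp',s['position'][1]-e)
```

```text
entry y -0.003308558526068695
shaft/collar top -0.027508083606832903 -0.024199525080764207
collar rear/blue front top-of-collar -0.03175429215969479 -0.028445733633626093
blue top edge front -0.031649298118220454 -0.02834073959215176
blue flat start -0.034166977462556467 -0.03085841893648777
blue flat start alt -0.032727507722910026 -0.02941894919684133
tcp -0.05230930099933924
```

Run:
```python
from h import *
import pickle
c,s=pickle.load(open('side15.pkl','rb')); c0,_=pickle.load(open('side13.pkl','rb'))
g=c['pixels'].mean(2).astype(int);g0=c0['pixels'].mean(2).astype(int)
print(g[264:286,320:333]);print(g0[264:286,320:333])
for e in (.1476,.1526,.1576):
  for z in (.064,.068,.072): print(e,z,proj(c,[.5326,e,z])[0].round(2))
print(proj(c,[.5326,.1326,.09])[0],proj(c,[.5326,.1326,.03])[0])
```

```text
[[217 215 213 211 211 211 211 211 211 213 217 219 220]
 [189 183 178 176 175 173 173 174 175 177 181 185 192]
 [174 166 164 163 160 153 152 156 162 163 162 164 173]
 [170 163 162 161 156 148 147 155 161 161 159 161 168]
 [168 159 152 145 149 157 162 159 148 145 150 157 165]
 [165 150 136 135 157 187 198 181 147 126 134 148 161]
 [162 144 133 141 172 210 221 201 156 123 121 140 159]
 [162 145 144 156 185 221 228 210 164 132 125 139 158]
 [166 154 154 165 193 226 233 214 168 142 137 144 161]
 [170 160 158 161 184 220 227 203 161 146 145 152 164]
 [170 163 159 156 165 192 198 173 149 148 153 157 164]
 [169 163 160 154 151 159 161 148 143 152 157 160 162]
 [170 164 161 154 145 142 142 140 147 155 159 160 160]
 [169 163 161 155 143 137 137 142 151 158 159 160 161]
 [165 163 162 155 143 137 137 144 154 159 159 161 163]
 [164 163 162 156 143 137 136 144 155 160 160 160 164]
 [168 169 168 162 147 138 136 145 158 164 164 163 166]
 [187 189 190 184 168 149 143 158 179 186 185 182 181]
 [206 208 210 209 199 181 175 190 208 212 210 206 203]
 [213 214 217 219 216 211 210 215 222 222 218 215 212]

[... 938 characters left out ...]
164 163 163 163 164 163 162 162 162 161 160 160 163]
 [167 169 170 170 171 171 170 169 166 164 163 164 165]
 [186 188 191 193 195 195 195 194 191 187 184 182 181]
 [206 207 210 213 215 216 216 217 216 214 210 205 203]
 [213 214 217 220 222 222 224 225 225 222 218 215 211]
 [214 216 218 221 223 224 225 226 226 224 219 216 213]
 [215 216 218 221 222 224 225 227 226 223 218 214 213]]
0.1476 0.064 [326.01 275.06]
0.1476 0.068 [326.   273.98]
0.1476 0.072 [326.   272.89]
0.1526 0.064 [325.93 276.31]
0.1526 0.068 [325.93 275.22]
0.1526 0.072 [325.93 274.13]
0.1576 0.064 [325.86 277.56]
0.1576 0.068 [325.86 276.47]
0.1576 0.072 [325.85 275.38]
[326.20656811 264.25810187] [326.24127375 280.42269407]
```

play_rows:
  rows:
    - [[0, 0, 0, 0, 0, 0, 0.01], [0, 0, 0, 0, 0, 0, 0.01], [0, 0, 0, 0, 0, 0, 0.01], [0, 0, 0, 0, 0, 0, 0.01]]

```text
time_s: 20.75
position: [0.5323, -0.0555, 0.0512]
tcp_rot: [[-0.0, -0.003, 1.0], [0.0, 1.0, 0.003], [-1.0, 0.0, -0.0]]
force: [0.2, -0.6, -1.2]
opening: 0.253
```

Run:
```python
from h import *
c=snap('top','top16.png')
for k in ('tape_measure','nail_tin','masking_tape','bearing_block'):
    for r in trace('top',k)[:2]: print(k,round(r['p'],2),np.round(r['at']))
s=read_state(); print(s['time_s'],s['position'],s['force'],s['moment'],s['qvel'].round(2),s['opening'])
print(hand_in())
```

```text
tape_measure 0.71 [167. 230.]
nail_tin 0.55 [219. 213.]
masking_tape 0.95 [468. 222.]
masking_tape 0.43 [300. 252.]
bearing_block 0.89 [370. 228.]
bearing_block 0.53 [287. 258.]
21.0 [ 0.53227885 -0.05545285  0.05125068] [-0.10425216  0.01683007 -1.79654413] [-0.05921711 -0.02798832 -0.01316075] [ 0.08  0.03 -0.1   0.07 -0.03 -0.01] 0.252819067803709
the job is handed in; nothing more can be done
None
```

The smaller aluminium block is seated in the pocket and released. The rod is threaded through the fixed block and then the loose one, still gripped by its handle. I handed the job in at 21.0 s.

- **Block:** I chose the smaller loose block because its fitted size matched the given one. The larger look-alike stood beside the jig, and I left it alone. I lowered the block until I felt about 4 N of floor contact, with the TCP 19.9 mm above its grasp height on the worktop (pocket floor 20 mm). The top view then showed it level and parallel with the fixed block.
- **Rod:** After insertion the force stayed at 2 N or less, about the rod's own weight, so it is not pressed against the bores. The joints were nearly still at hand-in (0.1 degrees/s or less), and the grip opening of 22 mm matches the handle.
- **Tip length:** The checks disagreed by a few millimetres: about 20 mm from the side view, 19.5 mm from the arm position, and 17.6 mm from the gap between handle and block. Measuring that gap from the collar at the front of the handle instead gives about 22 mm. I left it there as "about 20 mm".
- **Bystanders:** I felt no unexpected force at any stop. The tape measure and nail tin were detected within about 3 pixels of where they started. The masking tape came out about 8 pixels (roughly 20 mm) from its first detection. I took that as detector noise, since the arm stayed well clear of it, but I did not confirm it with another picture.

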